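# Lock the bayonet closure into the thermostat bath

### The arm

A 6-joint arm with a two-finger parallel gripper is mounted at the origin on the work surface. World frame = base frame: x ahead of the robot, y to its left, z up, the work surface at z = 0. Lengths are in m, angles in rad, forces in N, time in s.
With the tool pointing down it reaches from about 0.25 to 0.775 m from the base axis. Payload 4 kg.
Tool frame: the origin (TCP) lies between the finger pads; the fingertips stand 14 mm ahead of it and the grasp point (between the pads) lies 5 mm behind it; z points along the fingers, y is the direction in which the jaws open and shut (so a half turn about z gives the same grasp; the last joint's range is limited). The gripper opens to 94 mm and grips with 3 to 60 N. Pads are 16 mm wide; open, the fingers measure 119 mm over their backs; the gripper's body (75 mm by 177 mm) begins 78 mm behind the grasp point.
Start: joints at [-0.103, 0.087, 1.371, -0, 1.684, -0.103], TCP at [0.55, -0, 0.186] pointing down, gripper open.
Joint ranges: [-3.1, 3.1], [-0.76, 2.03], [0.27, 2.55], [-1.08, 4.22], [0.17, 2.65], [-2.57, 2.57]. Speed limits (rad/s): [2.79, 2.79, 3.14, 3.14, 3.14, 3.14].

### API

Orientations are given as [roll, pitch, yaw] about the fixed x, y, z axes, in that order (R = Rz(yaw) Ry(pitch) Rx(roll)).
In Python, from bench import robot, cams, spotter gives the robot as it stands.
- The arm moves only by the shell command python3 -m inch 'ROWS'. ROWS is JSON, a list of rows, each an object of numbers: "grip": the opening, from 0 (shut) to 1 (fully open); "dx", "dy", "dz": the shift along the tool's x, y, z in units of 25 mm (1.0 is 25 mm); "rx", "ry", "rz": the turn, a rotation vector about the tool's x, y, z in units of 5 degrees (1.0 is 5 degrees). A call has 1 to 12 rows; each row shifts and turns the pose as measured when the row begins, along the tool's axes as they then stand; what a row does not reach is not made up. A row lasts 1/8 s, in which the tool goes at most 62.5 mm and 10.7 degrees, less where a joint would pass 70% of its speed; a pose out of reach is approached as far as the arm can. A call is refused whole if a number of a shift passes 1 or a number of a turn 1, either way. A call with a gripper value outside its range is refused whole. The fingers move at their own pace and stop on an object; the grip force is fixed at half the most. Time passes only in rows, so rows that do not move let the fingers close. It gives the time, the measured TCP pose, the force and the opening at its end, in the units of the state.
- robot.get_obs(): the state, without advancing time (a new reading comes with each control period).
- cams.snapshot(name): name is "scene" or "side" or "wrist"; returns a dict with "frame" (480x640x3 uint8, red, green, blue), "intrinsics" (3x3 intrinsics, pixels), "eye" and "orientation" of the camera in the world. Camera axes: x right, y up, looking along -z (the intrinsics and any distortion apply to the point x, -y, -z); pixel columns grow to the right and rows downward; lengths in m; the calibration is good to about 2 mm. A picture is of the moment at which its call begins. There is no depth.
- robot.close_job(): hands the job in, once; it reports no verdict.
Trained networks look in a picture, given as the dict that the camera call returned (one of the last four; its "shot" number tells which), for a name from the list of things; names that differ only in an ending like _2 or _b are one class to them, and where a whole thing is asked for, a point or a joint stands for the part that bears it (a point fixed in the world has none). Each returns a list of dicts, best first, with "score" (0 to 1); they miss things now and then, are a little off and sometimes report something else, mostly with a low value. They report only what shows in the picture. A call takes as long as a camera call.
- spotter.regions_of(picture, query): "pixels" (480x640 bool, what is visible of it) and "extent" ([left, top, right, bottom] in pixels, round what is visible of it).
- spotter.place_of(picture, query): "pixel" ([column, row] in pixels: a listed point, or the origin of a listed thing).
The state is a dict: "time": time; "joint_positions": joint angles; "qvel": joint speeds; "joint_torque": joint torques, N m; "tool_pos": TCP position; "ee_rot": TCP orientation; "wrist_force": force on the tool from outside, world axes, zero at the start; "wrist_torque": the same for the moment, N m; "width": finger opening in m.
Only numpy, scipy, OpenCV 4.12 (cv2) and the standard library are available. Lean on these libraries where they do the work, as an engineer would, in place of code of your own. Each camera call takes 0.05 s, during which the arm holds its last target.

### The job

Take the closure with the two side pins (not the plain one) by its handle and lower it into the collar on the thermostat bath, feeling for the two notches so that the pins drop through. Press it down lightly against the sprung lifter and twist it clockwise, seen from above, until the ramps have drawn it fully down and tight, then let go so that it stays locked and upright. Do not force it, and leave the other things where they stand.

Things in the scene. Friction and masses are not known exactly. Their poses are not given: they have to be found in the camera images.
- closure: White plastic plug, 57.4 mm diameter, 44 mm tall, 0.26 to 0.48 kg, upright on the bench; the lowest 8 mm taper to 48 mm diameter. Origin: centre of its underside, z up along its axis. Two steel pins stick out sideways along its +x and -x, a grey bar handle on top lies along its x. A half turn about z makes no difference.
- grip (a point): Centre of the closure's handle bar, 70 mm above its origin. The bar is 66 mm long (along the closure's x), 14 mm thick (y), 20 mm tall (z), on two posts at x = -23 and +23 mm; 16 mm free below it.
- pins (a point): Point on the closure's axis at the height of its two round pins, 16 mm above its origin. Pins: 8 mm thick, along +x and -x, reaching to 35.5 mm from the axis.
- bath: White thermostat bath, fixed, 220 mm (x) by 300 mm (y), steel deck 100 mm above the bench, control head on the deck at its +y end (from y = 69 mm on, up to 220 mm above the bench). Origin: centre of its underside. An aluminium collar stands on the deck at x = 0, y = -70 mm.
- well (a point): Centre of the collar's opening, at its rim, 140 mm above the bench; axes as the bath. Collar: 86 mm outside diameter, 40 mm tall, opening 60 mm. Two opposite notches in the rim, 21 degrees wide, out to 37 mm radius: nominally at the bath's +x and -x, but the collar is clamped by hand and may be turned up to 0.45 rad either way: feel or look. Pins have 0.05 rad play either way in them.
- collar_foot (a point): Foot of the collar's axis, on the deck, 40 mm below well. Closure's origin above it: 28 mm, pins lying on the rim; 11 mm, dropped through the notches onto the free sprung lifter; below 8 mm pins pass under the ramps; 4 mm locked; 2 mm lifter bottomed. Lifter: 3 N plus 2 N per mm. Clockwise from mid-notch: ramps 10 to 41 degrees, level land, hard stop at 50.
- plain_stopper: Bystander: the same plug and handle, but without pins. It does not lock. It may stand in either of the two places on the bench. Origin: centre of its underside
- reagent_bottle: Bystander: amber bottle, 64 mm diameter, 150 mm tall. Origin: centre of its underside
- beaker: Bystander: glass beaker, 70 mm diameter, 85 mm tall. Origin: centre of its underside
- seal_ring: Bystander: black rubber ring, 40 mm diameter, 6 mm thick, flat on the bench between the two plugs. Origin: centre of its underside
- wrench: Bystander: steel wrench, 160 mm long, flat on the bench near the robot, at a fixed place
- sample_jar: Bystander: small jar, 38 mm diameter, 45 mm tall, on the bath's deck. Origin: centre of its underside
- dish: Bystander: white dish, 90 mm diameter, 18 mm tall, on the bench. Origin: centre of its underside

How it is judged:
By the outcome, as a careful person would: the job done as asked, in the order asked, and still so for the second after the job is handed in, with the robot touching nothing.
It also fails if it takes over 67 s, if anything falls off the work surface, if the arm or the gripper's body presses on something with over 40 N, if the wrist force passes 120 N, or if a joint passes its speed limit or range.

## Working session

There is one attempt and no reset: what is moved stays moved. The work goes in short steps, Python scripts to look and compute and a shell command to move; the robot and the scene stay as the last step left them, time stands still between calls to the robot, and variables do not carry over. Pictures are saved under pics/ and viewed, and the job is handed in when it is done.

```bash
ls; mkdir -p pics; cat > h.py <<'E'
import numpy as np, cv2
from bench import robot, cams, spotter
def snap(n,f=None):
    p=cams.snapshot(n)
    if f: cv2.imwrite('pics/'+f,p['frame'][:,:,::-1])
    return p
def Rm(p):
    o=np.array(p['orientation'],float)
    if o.shape==(3,3): return o
    from scipy.spatial.transform import Rotation as R
    return R.from_euler('xyz',o).as_matrix() if o.size==3 else R.from_quat(o).as_matrix()
def at_z(p,px,z):
    K=np.array(p['intrinsics']); d=np.linalg.inv(K)@[px[0],px[1],1]; d=Rm(p)@[d[0],-d[1],-d[2]]
    e=np.array(p['eye']); return e+d*(z-e[2])/d[2]
def proj(p,X):
    c=Rm(p).T@(np.array(X)-np.array(p['eye'])); v=np.array(p['intrinsics'])@[c[0],-c[1],-c[2]]; return v[:2]/v[2]
E
python3 - <<'E'
from h import *
for n in ['scene','side','wrist']:
    p=snap(n,n+'0.png'); print(n,{k:(v if k!='frame' else 0) for k,v in p.items()})
    for q,z in [('closure',0),('grip',.07),('pins',.016),('plain_stopper',0),('well',.14),('bath',0),('collar_foot',.1),('sample_jar',.1),('seal_ring',0)]:
        print(q,[(np.round(r['score'],2),np.round(r['pixel']),np.round(at_z(p,r['pixel'],z),3)) for r in spotter.place_of(p,q)][:3])
print(robot.get_obs())
E
```

```text
pics
scene {'frame': 0, 'intrinsics': array([[502.13105284,   0.        , 328.16861624],
       [  0.        , 502.13105284, 233.66134196],
       [  0.        ,   0.        ,   1.        ]]), 'eye': array([ 1.49319964, -0.26916187,  0.83285033]), 'orientation': array([0.93910449, 0.01347352, 1.40635487]), 'shot': 1}
closure [(np.float64(0.75), array([247., 263.]), array([ 0.457, -0.323,  0.   ])), (np.float64(0.22), array([247., 241.]), array([ 0.36, -0.32,  0.  ]))]
grip [(np.float64(0.62), array([244., 244.]), array([ 0.467, -0.323,  0.07 ]))]
pins [(np.float64(0.6), array([248., 262.]), array([ 0.475, -0.319,  0.016]))]
plain_stopper [(np.float64(0.79), array([326., 272.]), array([ 0.53 , -0.125, -0.   ])), (np.float64(0.4), array([518., 262.]), array([0.582, 0.368, 0.   ]))]
well [(np.float64(0.59), array([464., 237.]), array([0.626, 0.181, 0.14 ]))]
bath [(np.float64(0.59), array([481., 280.]), array([0.631, 0.247, 0.   ]))]
collar_foot [(np.float64(0.9), array([459., 249.]), array([0.621, 0.179, 0.1  ]))]
sample_jar [(np.float64(0.62), array([514., 264.]), array([0.695, 0.281,
[... 2136 characters left out ...]
0.23 ,  0.   ]))]
{'time': 1.5, 'joint_positions': array([-1.03147308e-01,  8.72272176e-02,  1.37070327e+00,  1.23225458e-05,
        1.68357407e+00, -1.03078057e-01]), 'qvel': array([ 0.00134138, -0.00046161, -0.00250866, -0.00199424, -0.00152971,
       -0.00133852]), 'joint_torque': array([ 5.65196697e-04, -3.40024638e+01, -3.02590764e+01,  7.18478858e-02,
        2.37754447e-02,  4.24876100e-05]), 'tool_pos': array([ 5.50029813e-01, -2.91700641e-05,  1.86089326e-01]), 'ee_rot': array([ 3.14150376e+00, -3.11438642e-06,  1.57072846e+00]), 'wrist_force': array([-0.54722714, -0.54658664,  0.95456856]), 'wrist_torque': array([0.02035478, 0.00507734, 0.00296882]), 'width': 0.09410800797783324}
```

View pics.

View pics/scene0.png

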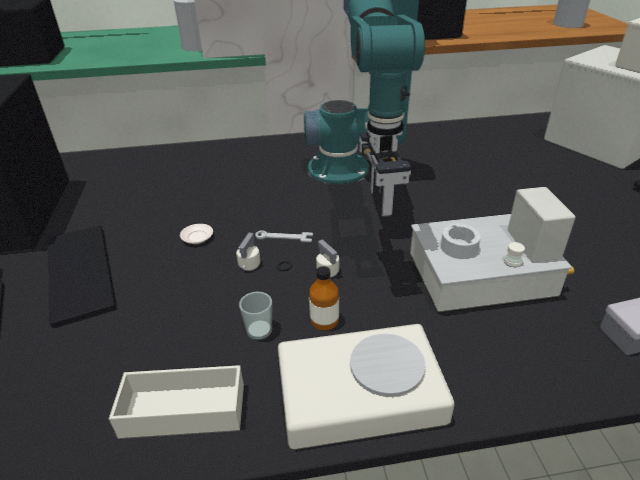

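View pics/side0.png

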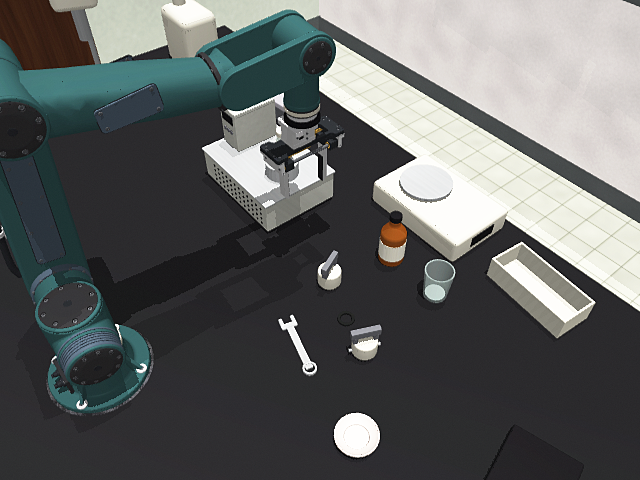

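View pics/wrist0.png

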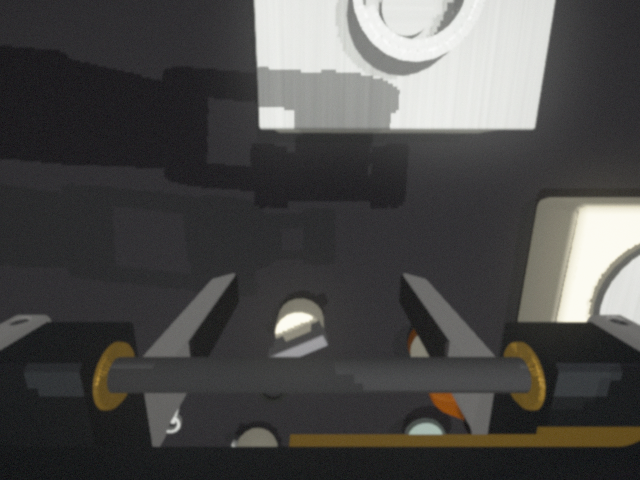

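```bash
python3 - <<'E'
import cv2
a=cv2.imread('pics/scene0.png')
s=cv2.imread('pics/side0.png'); w=cv2.imread('pics/wrist0.png')
f=lambda im,x,y,r,h:cv2.resize(im[y:y+r,x:x+h],(400,300),interpolation=cv2.INTER_CUBIC)
o=cv2.vconcat([cv2.hconcat([f(a,200,210,75,100),f(a,410,190,75,100)]),cv2.hconcat([f(s,310,295,75,100),f(s,240,125,75,100)])])
cv2.imwrite('pics/crop0.png',o)
E
```

```text
(no output)
```

View pics/crop0.png

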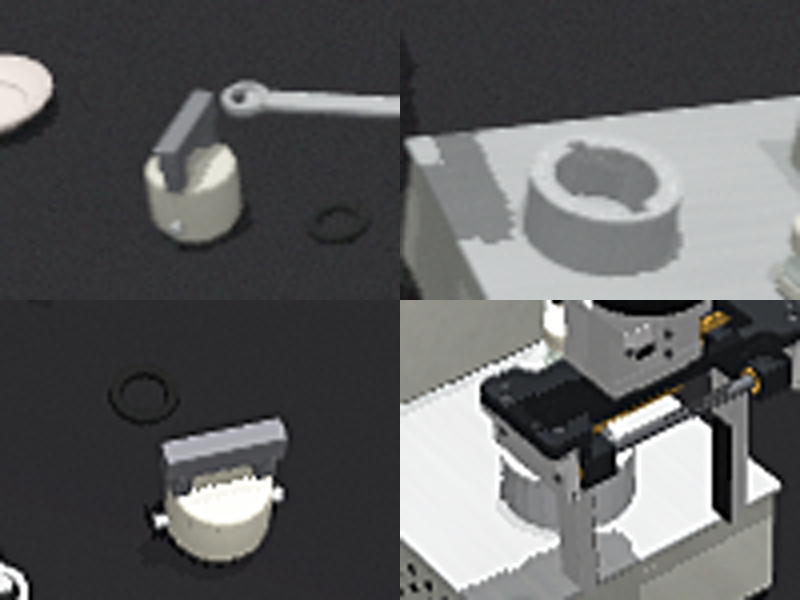

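```bash
python3 - <<'E'
from h import *
S=snap('scene');p=snap('side')
a=at_z(p,(350,350.5),.016);b=at_z(p,(379.5,343.5),.016);print(a,b,(a+b)/2,np.degrees(np.arctan2(*(b-a)[1::-1])),np.linalg.norm(b-a))
# bar top end corners: (163,443)-(280,419) back edge, (170,465)-(287,437) front edge in crop
f=lambda x,y:(310+x/4,295+(y-300)/4)
for q in [((163,443),(280,419)),((166,465),(287,437))]:
    a=at_z(p,f(*q[0]),.08);b=at_z(p,f(*q[1]),.08);print('bar',a,b,(a+b)/2,np.degrees(np.arctan2(*(b-a)[1::-1])),np.linalg.norm(b-a))
g=lambda x,y:(410+(x-400)/4,190+y/4)
a=at_z(S,g(577,145),.14);b=at_z(S,g(637,206),.14);print('notch',a,b,(a+b)/2,np.degrees(np.arctan2(*(a-b)[1::-1])),np.linalg.norm(b-a))
im=S['frame'];cv2.imwrite('pics/collar0.png',cv2.resize(im[215:275,425:505],(800,600),interpolation=cv2.INTER_CUBIC)[:,:,::-1])
b=max(spotter.regions_of(S,'bath'),key=lambda r:r['score']);print(b['extent'])
for X in [(.62,.18,.14)]: print(proj(S,X))
E
```

```text
[ 0.43381814 -0.30962376  0.016     ] [ 0.49525564 -0.33641954  0.016     ] [ 0.46453689 -0.32302165  0.016     ] -23.564283932413 0.06702671800292256
bar [ 0.4376353  -0.30382234  0.08      ] [ 0.49523268 -0.3308937   0.08      ] [ 0.46643399 -0.31735802  0.08      ] -25.174004572668895 0.06364210633037393
bar [ 0.42994416 -0.31506039  0.08      ] [ 0.49035012 -0.34149592  0.08      ] [ 0.46014714 -0.32827815  0.08      ] -23.635688978314224 0.06593722234912429
notch [0.58248381 0.17556722 0.14      ] [0.6455887  0.18723115 0.14      ] [0.61403625 0.18139919 0.14      ] -169.5279828252174 0.06417378407131528
[410.2, 186.9, 575.8, 308.3]
[461.98455061 235.27808823]
```

View pics/collar0.png

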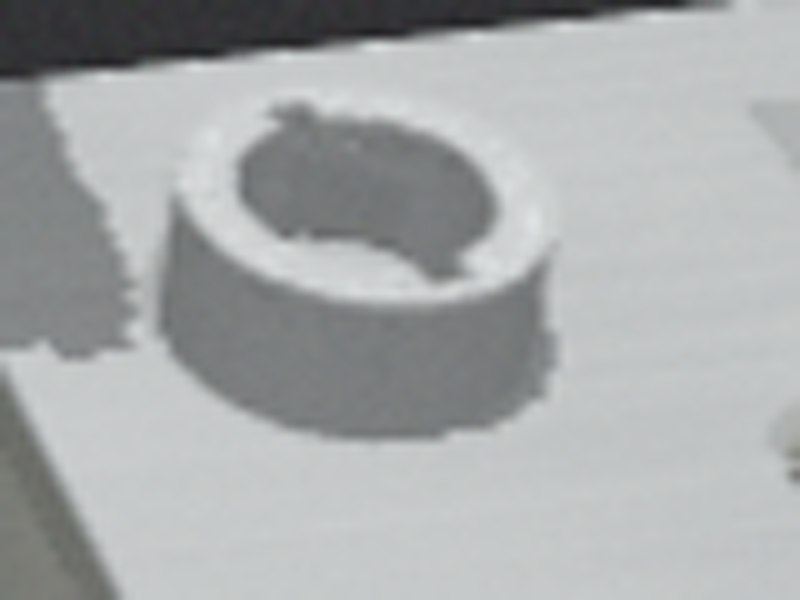

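The pinned closure is the left one, near (0.465, -0.322), with its bar at about -24°. The pins show in the side crop. The notches lie near 10° and I'll look at them again later.

```bash
python3 -m inch '[{"dx":-1,"dy":-0.3},{"dx":-1,"dy":-0.3},{"dx":-1,"dy":-0.3},{"dx":-1,"dy":-0.3},{"dx":-1,"dy":-0.3},{"dx":-1,"dy":-0.3},{"dx":-1,"dy":-0.3},{"dx":-1,"dy":-0.3},{"dx":-1,"dy":-0.3},{"dx":-1,"dy":-0.3},{"dx":-1,"dy":-0.3}]'
python3 -m inch '[{"rz":-1},{"rz":-1},{"rz":-1},{"rz":-1},{"rz":-1},{"rz":-1},{"rz":-1},{"rz":-1},{"rz":-1},{"rz":-1},{"rz":-1},{"rz":-1}]'
cat >> h.py <<'E'
def units(target,yaw=None,log=True):
    from scipy.spatial.transform import Rotation as R
    o=robot.get_obs(); M=R.from_euler('xyz',o['ee_rot']).as_matrix()
    d=M.T@(np.array(target)-o['tool_pos'])/.025
    print('t',round(o['time'],2),'pos',np.round(o['tool_pos'],4),'rpy deg',np.round(np.degrees(o['ee_rot']),2),'F',np.round(o['wrist_force'],1),'T',np.round(o['wrist_torque'],2),'w',round(o['width'],4),'q',np.round(o['joint_positions'],2))
    print('shift units',np.round(d,2))
    if yaw is not None:
        rv=R.from_matrix(M.T@R.from_euler('xyz',[np.pi,0,np.radians(yaw)]).as_matrix()).as_rotvec(); print('turn units',np.round(np.degrees(rv)/5,2))
E
python3 - <<'E'
from h import *
units((.464,-.322,.15),156)
p=snap('wrist','wrist1.png')
for q,z in [('closure',0),('grip',.07),('pins',.016)]:
    print(q,[(np.round(r['score'],2),np.round(r['pixel']),np.round(at_z(p,r['pixel'],z),3)) for r in spotter.place_of(p,q)][:3])
E
```

```text
t 1.65 pos [ 0.55   -0.      0.1861] rpy deg [179.99  -0.    90.  ] F [-0.4 -0.2  0.5] T [ 0.03  0.01 -0.04] w 0.0937 q [-0.1   0.09  1.37  0.    1.68 -0.1 ]
shift units [-12.88  -3.44   1.44]
turn units [  0.    0.  -13.2]
closure [(np.float64(0.61), array([257., 442.]), array([ 0.462, -0.321,  0.   ]))]
grip []
pins [(np.float64(0.84), array([260., 454.]), array([ 0.468, -0.326,  0.016]))]invalid input at $[0]: expected keys grip, dx, dy, dz, rx, ry, rz
invalid input at $[0]: expected keys grip, dx, dy, dz, rx, ry, rz
```

View pics/wrist1.png

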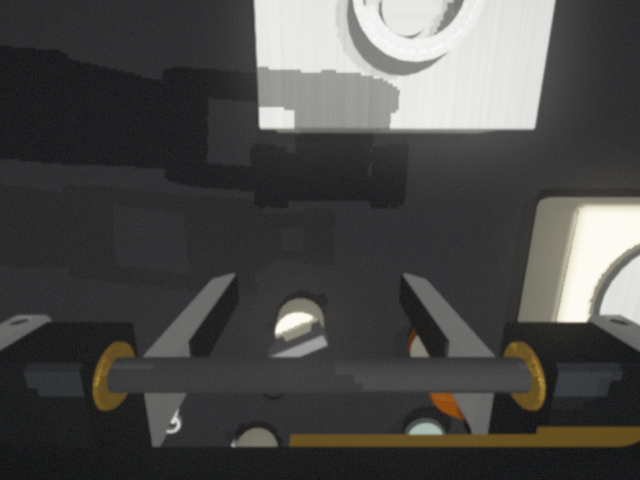

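The moves were refused because every row needs all its keys. The picture is unchanged: the collar is at the top (415,10), and the plain stopper lies between the fingers (300,320).

```bash
python3 -m inch '[{"grip":1,"dx":-1,"dy":-0.3,"dz":0,"rx":0,"ry":0,"rz":0},{"grip":1,"dx":-1,"dy":-0.3,"dz":0,"rx":0,"ry":0,"rz":0},{"grip":1,"dx":-1,"dy":-0.3,"dz":0,"rx":0,"ry":0,"rz":0},{"grip":1,"dx":-1,"dy":-0.3,"dz":0,"rx":0,"ry":0,"rz":0},{"grip":1,"dx":-1,"dy":-0.3,"dz":0,"rx":0,"ry":0,"rz":0},{"grip":1,"dx":-1,"dy":-0.3,"dz":0,"rx":0,"ry":0,"rz":0},{"grip":1,"dx":-1,"dy":-0.3,"dz":0,"rx":0,"ry":0,"rz":0},{"grip":1,"dx":-1,"dy":-0.3,"dz":0,"rx":0,"ry":0,"rz":0},{"grip":1,"dx":-1,"dy":-0.3,"dz":0,"rx":0,"ry":0,"rz":0},{"grip":1,"dx":-1,"dy":-0.3,"dz":0,"rx":0,"ry":0,"rz":0},{"grip":1,"dx":-1,"dy":-0.3,"dz":0,"rx":0,"ry":0,"rz":0}]'
python3 -m inch '[{"grip":1,"dx":0,"dy":0,"dz":0,"rx":0,"ry":0,"rz":-1},{"grip":1,"dx":0,"dy":0,"dz":0,"rx":0,"ry":0,"rz":-1},{"grip":1,"dx":0,"dy":0,"dz":0,"rx":0,"ry":0,"rz":-1},{"grip":1,"dx":0,"dy":0,"dz":0,"rx":0,"ry":0,"rz":-1},{"grip":1,"dx":0,"dy":0,"dz":0,"rx":0,"ry":0,"rz":-1},{"grip":1,"dx":0,"dy":0,"dz":0,"rx":0,"ry":0,"rz":-1},{"grip":1,"dx":0,"dy":0,"dz":0,"rx":0,"ry":0,"rz":-1},{"grip":1,"dx":0,"dy":0,"dz":0,"rx":0,"ry":0,"rz":-1},{"grip":1,"dx":0,"dy":0,"dz":0,"rx":0,"ry":0,"rz":-1},{"grip":1,"dx":0,"dy":0,"dz":0,"rx":0,"ry":0,"rz":-1},{"grip":1,"dx":0,"dy":0,"dz":0,"rx":0,"ry":0,"rz":-1},{"grip":1,"dx":0,"dy":0,"dz":0,"rx":0,"ry":0,"rz":-1}]'
python3 - <<'E'
from h import *
units((.464,-.322,.15),156)
p=snap('wrist','wrist2.png')
for q,z in [('closure',0),('grip',.07),('pins',.016)]:
    print(q,[(np.round(r['score'],2),np.round(r['pixel']),np.round(at_z(p,r['pixel'],z),3)) for r in spotter.place_of(p,q)][:3])
E
```

```text
time: 3.22
tool_pos: [0.4661, -0.2819, 0.1864]
ee_rot: [3.14, 0.0, 1.575]
wrist_force: [0.3, -0.2, 1.5]
width: 0.0941
time: 4.72
tool_pos: [0.4651, -0.2845, 0.1861]
ee_rot: [3.141, 0.001, 2.653]
wrist_force: [-0.6, 0.2, -0.6]
width: 0.0942
t 4.72 pos [ 0.4651 -0.2845  0.1861] rpy deg [1.7998e+02 8.0000e-02 1.5201e+02] F [-0.6  0.2 -0.6] T [ 0.06 -0.07  0.  ] w 0.0942 q [-0.65  0.08  1.38  0.    1.68 -1.74]
shift units [-0.67 -1.35  1.44]
turn units [ 0.    0.02 -0.8 ]
closure [(np.float64(0.59), array([292., 236.]), array([ 0.465, -0.322,  0.   ]))]
grip [(np.float64(0.68), array([290., 254.]), array([ 0.468, -0.319,  0.07 ]))]
pins [(np.float64(0.6), array([289., 240.]), array([ 0.465, -0.324,  0.016]))]
```

View pics/wrist2.png

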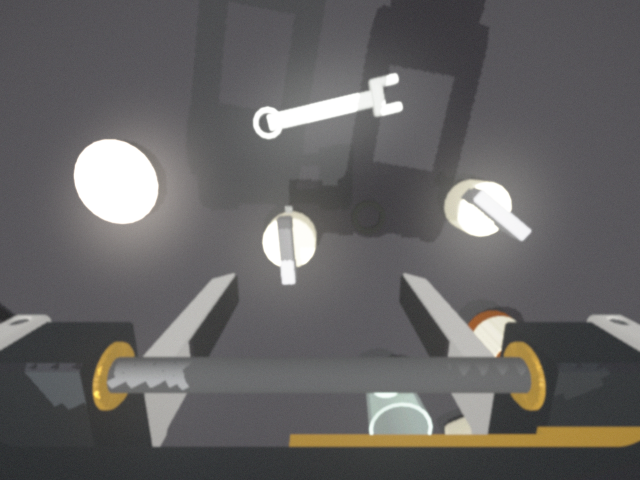

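The closure is at (290,240) with its bar running (286,219) to (288,264). The plain stopper is at (480,207), clear of the fingers.

```bash
python3 - <<'E'
from h import *
im=cv2.imread('pics/wrist2.png');cv2.imwrite('pics/w2c.png',cv2.resize(im[195:295,230:350],(720,600),interpolation=cv2.INTER_CUBIC))
E
```

```text
(no output)
```

View pics/w2c.png

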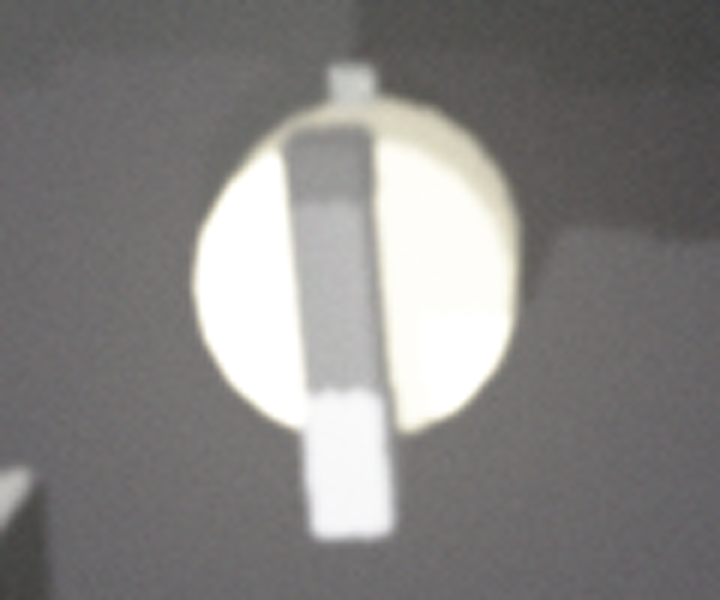

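```bash
python3 - <<'E'
from h import *
p=snap('wrist')
f=lambda x,y:(229.9+x/6,194.9+y/6)
for s,t in [((328,132),(352,538)),((286,140),(312,535)),((368,140),(392,530))]:
    a=at_z(p,f(*s),.08);b=at_z(p,f(*t),.08);print(a,b,(a+b)/2,np.degrees(np.arctan2(*(a-b)[1::-1])),np.linalg.norm(a-b))
units((.4645,-.3225,.15),155)
E
```

```text
[ 0.43238866 -0.30372016  0.08      ] [ 0.49294907 -0.33380811  0.08      ] [ 0.46266887 -0.31876414  0.08      ] 153.58064262005885 0.06762284333124599
[ 0.43039118 -0.31010583  0.08      ] [ 0.48938109 -0.33933499  0.08      ] [ 0.45988613 -0.32472041  0.08      ] 153.64185456798742 0.06583428157517827
[ 0.43643009 -0.29886153  0.08      ] [ 0.49483315 -0.32733044  0.08      ] [ 0.46563162 -0.31309599  0.08      ] 154.0128122523082 0.06497227421601523
t 4.97 pos [ 0.465  -0.2845  0.1861] rpy deg [1.7998e+02 7.0000e-02 1.5177e+02] F [-0.4  0.3  0.1] T [ 0.04 -0.05 -0.01] w 0.0942 q [-0.65  0.08  1.38  0.    1.68 -1.73]
shift units [-0.7  -1.35  1.44]
turn units [ 0.    0.01 -0.65]
```

```bash
python3 -m inch '[{"grip":1,"dx":-0.35,"dy":-0.65,"dz":0,"rx":0,"ry":0,"rz":-0.4},{"grip":1,"dx":-0.35,"dy":-0.65,"dz":0,"rx":0,"ry":0,"rz":0},{"grip":1,"dx":0,"dy":0,"dz":0.9,"rx":0,"ry":0,"rz":0},{"grip":1,"dx":0,"dy":0,"dz":0.9,"rx":0,"ry":0,"rz":0}]'
python3 - <<'E'
from h import *
units((.464,-.3215,.065),154)
p=snap('wrist','wrist3.png')
for q,z in [('closure',0),('grip',.07)]:
    print(q,[(np.round(r['score'],2),np.round(r['pixel']),np.round(at_z(p,r['pixel'],z),4)) for r in spotter.place_of(p,q)][:3])
E
```

```text
time: 5.48
tool_pos: [0.4674, -0.3248, 0.1428]
ee_rot: [-3.141, 0.007, 2.68]
wrist_force: [-0.4, 0.1, -0.3]
width: 0.094
t 5.47 pos [ 0.4674 -0.3248  0.1428] rpy deg [-179.94    0.41  153.55] F [-0.4  0.1 -0.3] T [ 0.07 -0.07 -0.  ] w 0.094 q [-0.71  0.14  1.4   0.    1.6  -1.82]
shift units [0.2  0.06 3.11]
turn units [-0.01  0.08 -0.09]
closure [(np.float64(0.78), array([322., 224.]), array([ 0.465 , -0.3202,  0.    ]))]
grip []
```

View pics/wrist3.png

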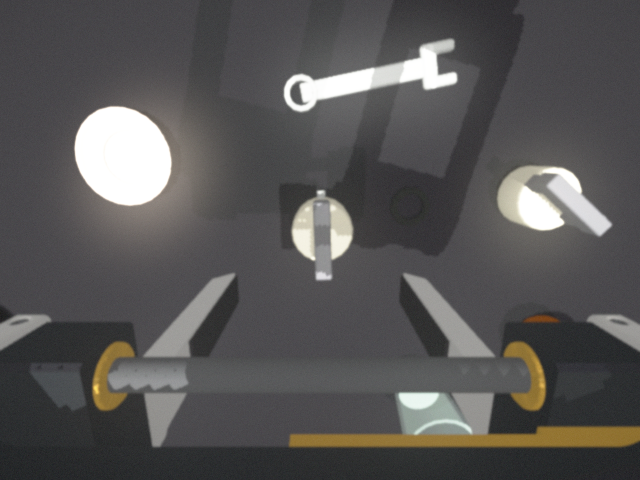

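The bar is centred between the fingers (x≈322) and parallel to the pads, with nothing else in the fingers' path.

```bash
python3 -m inch '[{"grip":1,"dx":0.1,"dy":0.03,"dz":0.9,"rx":0,"ry":0.05,"rz":-0.05},{"grip":1,"dx":0.1,"dy":0.03,"dz":0.9,"rx":0,"ry":0,"rz":0},{"grip":1,"dx":0,"dy":0,"dz":0.8,"rx":0,"ry":0,"rz":0},{"grip":1,"dx":0,"dy":0,"dz":0.4,"rx":0,"ry":0,"rz":0},{"grip":1,"dx":0,"dy":0,"dz":0,"rx":0,"ry":0,"rz":0}]'
python3 - <<'E'
from h import *
units((.464,-.3215,.066),154)
E
```

```text
time: 6.25
tool_pos: [0.4664, -0.3239, 0.0724]
ee_rot: [-3.139, 0.01, 2.683]
wrist_force: [-0.4, 0.2, 0.6]
width: 0.0937
t 6.25 pos [ 0.4664 -0.3239  0.0724] rpy deg [-179.84    0.59  153.7 ] F [-0.4  0.2  0.6] T [ 0.03 -0.05  0.01] w 0.0937 q [-0.71  0.17  1.51 -0.    1.45 -1.82]
shift units [0.13 0.04 0.26]
turn units [-0.03  0.12 -0.06]
```

```bash
python3 -m inch '[{"grip":1,"dx":0.13,"dy":0.04,"dz":0.3,"rx":0,"ry":0.12,"rz":0},{"grip":0.5,"dx":0,"dy":0,"dz":0,"rx":0,"ry":0,"rz":0},{"grip":0,"dx":0,"dy":0,"dz":0,"rx":0,"ry":0,"rz":0},{"grip":0,"dx":0,"dy":0,"dz":0,"rx":0,"ry":0,"rz":0},{"grip":0,"dx":0,"dy":0,"dz":0,"rx":0,"ry":0,"rz":0},{"grip":0,"dx":0,"dy":0,"dz":0,"rx":0,"ry":0,"rz":0},{"grip":0,"dx":0,"dy":0,"dz":0,"rx":0,"ry":0,"rz":0}]'
python3 - <<'E'
from h import *
units((.464,-.3215,.066),154)
snap('side','side1.png')
E
```

```text
time: 7.12
tool_pos: [0.4655, -0.3229, 0.0679]
ee_rot: [-3.137, 0.005, 2.682]
wrist_force: [-0.1, 0.3, 0.6]
width: 0.0372
t 7.12 pos [ 0.4655 -0.3229  0.0679] rpy deg [-179.76    0.27  153.69] F [-0.1  0.3  0.6] T [ 0.03 -0.02  0.01] w 0.0372 q [-0.7   0.17  1.51 -0.    1.45 -1.82]
shift units [0.08 0.02 0.08]
turn units [-0.05  0.05 -0.06]
```

View pics/side1.png

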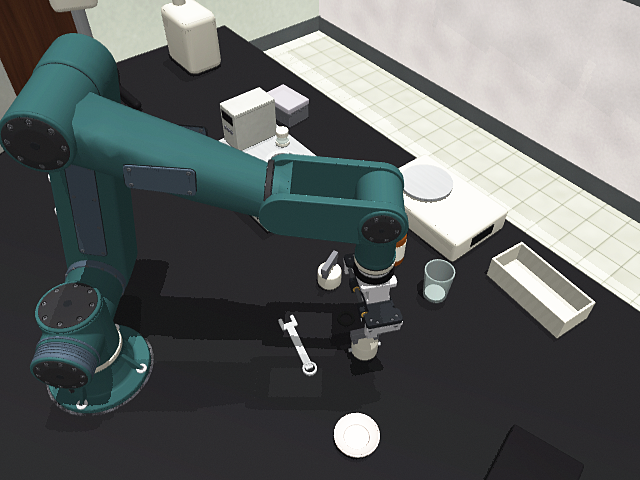

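The gripper is over the closure at (365,340). The fingers are still closing.

```bash
python3 -m inch '[{"grip":0,"dx":0,"dy":0,"dz":0.15,"rx":-0.05,"ry":0.05,"rz":0},{"grip":0,"dx":0,"dy":0,"dz":0,"rx":0,"ry":0,"rz":0},{"grip":0,"dx":0,"dy":0,"dz":0,"rx":0,"ry":0,"rz":0},{"grip":0,"dx":0,"dy":0,"dz":0,"rx":0,"ry":0,"rz":0},{"grip":0,"dx":0,"dy":0,"dz":0,"rx":0,"ry":0,"rz":0}]'
python3 - <<'E'
from h import *
units((.464,-.3215,.066),154)
E
```

```text
time: 7.8
tool_pos: [0.4654, -0.3229, 0.0636]
ee_rot: [3.141, -0.0, 2.682]
wrist_force: [0.1, 0.3, -1.2]
width: 0.0004
t 7.8 pos [ 0.4654 -0.3229  0.0636] rpy deg [ 1.7997e+02 -2.0000e-02  1.5369e+02] F [ 0.1  0.3 -1.2] T [ 0.03 -0.   -0.01] w 0.0004 q [-0.71  0.18  1.51  0.    1.45 -1.82]
shift units [ 0.08  0.03 -0.09]
turn units [ 0.01 -0.   -0.06]
```

Width 0: the fingers closed on nothing. I'll look.

```bash
python3 - <<'E'
from h import *
s=snap('side');w=snap('wrist','wrist4.png');c=snap('scene')
cv2.imwrite('pics/s2.png',cv2.hconcat([cv2.resize(s['frame'][290:370,320:420],(400,320)),cv2.resize(c['frame'][200:280,195:295],(400,320))])[:,:,::-1])
for q,z in [('closure',0),('grip',.07),('pins',.016)]:
  for n,p in (('s',s),('w',w),('c',c)):
    print(q,n,[(np.round(r['score'],2),np.round(r['pixel']),np.round(at_z(p,r['pixel'],z),4)) for r in spotter.place_of(p,q)][:2])
E
```

```text
closure s [(np.float64(0.67), array([362., 350.]), array([ 0.4627, -0.3165,  0.    ]))]
closure w [(np.float64(0.88), array([321., 249.]), array([ 0.4653, -0.3217,  0.    ]))]
closure c [(np.float64(0.86), array([248., 262.]), array([ 0.4552, -0.3219, -0.    ]))]
grip s [(np.float64(0.62), array([365., 335.]), array([ 0.4589, -0.3261,  0.07  ]))]
grip w [(np.float64(0.95), array([325., 278.]), array([ 0.4654, -0.319 ,  0.07  ]))]
grip c [(np.float64(0.61), array([244., 243.]), array([ 0.4621, -0.3231,  0.07  ]))]
pins s [(np.float64(0.78), array([368., 347.]), array([ 0.4697, -0.3275,  0.016 ])), (np.float64(0.22), array([361., 349.]), array([ 0.4547, -0.321 ,  0.016 ]))]
pins w [(np.float64(0.69), array([322., 253.]), array([ 0.4642, -0.3203,  0.016 ]))]
pins c [(np.float64(0.75), array([250., 256.]), array([ 0.4487, -0.3129,  0.016 ]))]
```

View pics/s2.png

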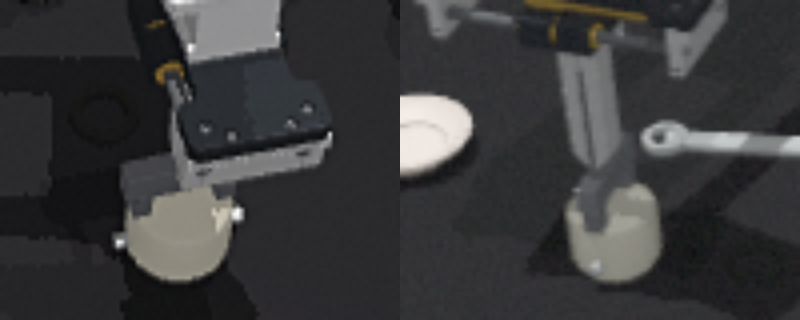

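View pics/wrist4.png

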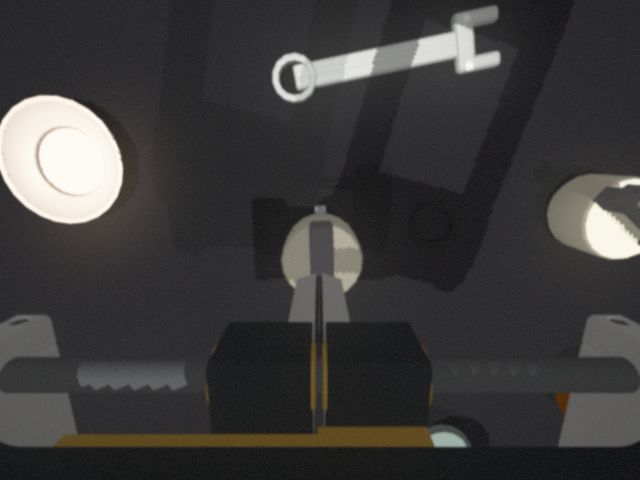

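```bash
python3 - <<'E'
from h import *
w=snap('wrist');o=robot.get_obs()
t=o['tool_pos'];print(o['width'],t)
for z in (.0496,.0686,.08,.1): print('w',z,proj(w,(t[0],t[1],z)))
c=snap('scene')
for z in (.0496,.0686,.08,.1): print('c',z,proj(c,(t[0],t[1],z)))
for a in (-33,33):
  for p in (w,c): print(a,proj(p,t+np.array([a*.001*np.cos(np.radians(154)),a*.001*np.sin(np.radians(154)),.08-t[2]])))
cv2.imwrite('pics/w4.png',cv2.hconcat([cv2.resize(w['frame'][200:320,260:380],(400,400)),cv2.resize(c['frame'][200:280,205:285],(400,400))])[:,:,::-1])
E
```

```text
0.0005941992443459362 [ 0.46539416 -0.32287255  0.06358628]
w 0.0496 [319.63466884 269.88972768]
w 0.0686 [319.74767679 280.0395736 ]
w 0.08 [319.825687   287.04608594]
w 0.1 [319.9861621  301.45920913]
c 0.0496 [245.22957644 249.76503008]
c 0.0686 [244.3918876  243.81811659]
c 0.08 [243.88209968 240.19903456]
c 0.1 [242.97442322 233.75526566]
-33 [320.05687632 336.99811056]
-33 [238.30380694 247.98786867]
33 [319.57346566 232.54976929]
33 [249.239073   232.71922337]
```

View pics/w4.png

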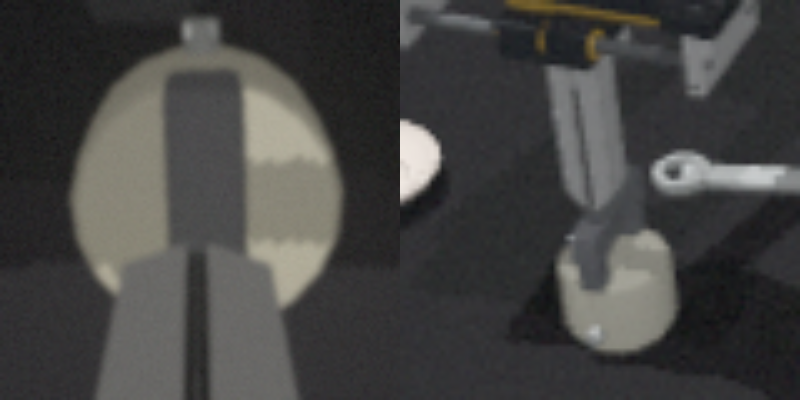

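Both views show the fingertips at about z≈0.08, on top of the bar, although they should be at 0.05. I'll check this against the start picture.

```bash
python3 - <<'E'
from h import *
c=snap('scene');s=snap('side')
for z in (.172,.19,.2,.21):
  for x in (.495,.605): print(z,x,'scene',np.round(proj(c,(x,0,z))),'side',np.round(proj(s,(x,0,z))))
a=cv2.imread('pics/scene0.png')[130:230,330:430];b=cv2.imread('pics/side0.png')[100:220,240:360]
cv2.imwrite('pics/f0.png',cv2.hconcat([cv2.resize(a,(400,400)),cv2.resize(b,(400,400))]))
E
```

```text
0.172 0.495 scene [374. 203.] side [284. 208.]
0.172 0.605 scene [385. 229.] side [322. 188.]
0.19 0.495 scene [374. 196.] side [284. 202.]
0.19 0.605 scene [386. 222.] side [322. 182.]
0.2 0.495 scene [374. 193.] side [284. 199.]
0.2 0.605 scene [386. 218.] side [322. 179.]
0.21 0.495 scene [375. 189.] side [283. 196.]
0.21 0.605 scene [386. 215.] side [322. 176.]
```

View pics/f0.png

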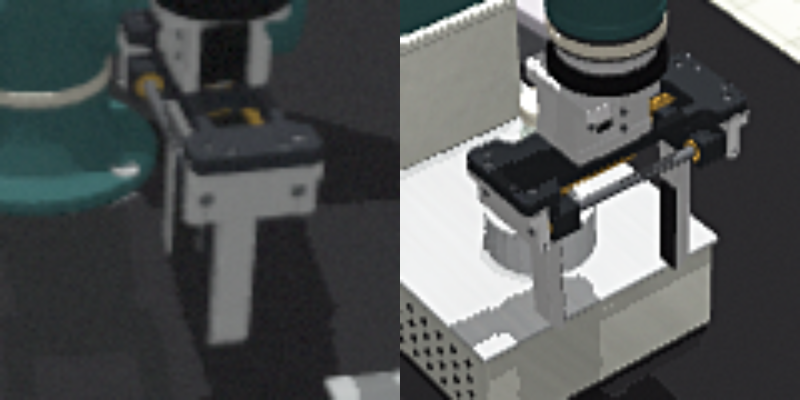

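At the start the visible tips were at about z 0.206, while the reading implies 0.172. So the tips really sit about 30 mm higher than stated. I'll open and go lower. Open fingers clear the plug in any case.

```bash
python3 -m inch '[{"grip":1,"dx":0,"dy":0,"dz":0,"rx":0,"ry":0,"rz":0},{"grip":1,"dx":0,"dy":0,"dz":0,"rx":0,"ry":0,"rz":0},{"grip":1,"dx":0,"dy":0,"dz":0,"rx":0,"ry":0,"rz":0},{"grip":1,"dx":0,"dy":0,"dz":0,"rx":0,"ry":0,"rz":0},{"grip":1,"dx":0,"dy":0,"dz":0,"rx":0,"ry":0,"rz":0},{"grip":1,"dx":0,"dy":0,"dz":0,"rx":0,"ry":0,"rz":0},{"grip":1,"dx":0,"dy":0,"dz":0,"rx":0,"ry":0,"rz":0},{"grip":1,"dx":0,"dy":0,"dz":0,"rx":0,"ry":0,"rz":0}]'
python3 -m inch '[{"grip":1,"dx":0.05,"dy":0,"dz":0.4,"rx":0,"ry":0,"rz":0},{"grip":1,"dx":0,"dy":0,"dz":0.4,"rx":0,"ry":0,"rz":0},{"grip":1,"dx":0,"dy":0,"dz":0.4,"rx":0,"ry":0,"rz":0},{"grip":1,"dx":0,"dy":0,"dz":0,"rx":0,"ry":0,"rz":0}]'
python3 - <<'E'
from h import *
units((.464,-.3215,.033),154)
s=snap('side');w=snap('wrist');c=snap('scene')
cv2.imwrite('pics/s3.png',cv2.vconcat([cv2.hconcat([cv2.resize(s['frame'][290:370,320:420],(400,300)),cv2.resize(c['frame'][190:270,195:295],(400,300))]),cv2.resize(w['frame'][200:320,160:480],(800,300))])[:,:,::-1])
E
```

```text
time: 9.6
tool_pos: [0.4654, -0.3229, 0.0636]
ee_rot: [3.141, -0.0, 2.682]
wrist_force: [-0.3, -1.2, -0.2]
width: 0.0771
time: 10.1
tool_pos: [0.4635, -0.3217, 0.0304]
ee_rot: [3.14, -0.002, 2.682]
wrist_force: [0.8, -0.1, 0.3]
width: 0.0939
t 10.1 pos [ 0.4635 -0.3217  0.0304] rpy deg [ 1.7993e+02 -1.4000e-01  1.5369e+02] F [ 0.8 -0.1  0.3] T [ 0.04 -0.05 -0.06] w 0.0939 q [-0.71  0.2   1.56  0.    1.39 -1.82]
shift units [-0.01  0.02 -0.11]
turn units [ 0.01 -0.03 -0.06]
```

View pics/s3.png

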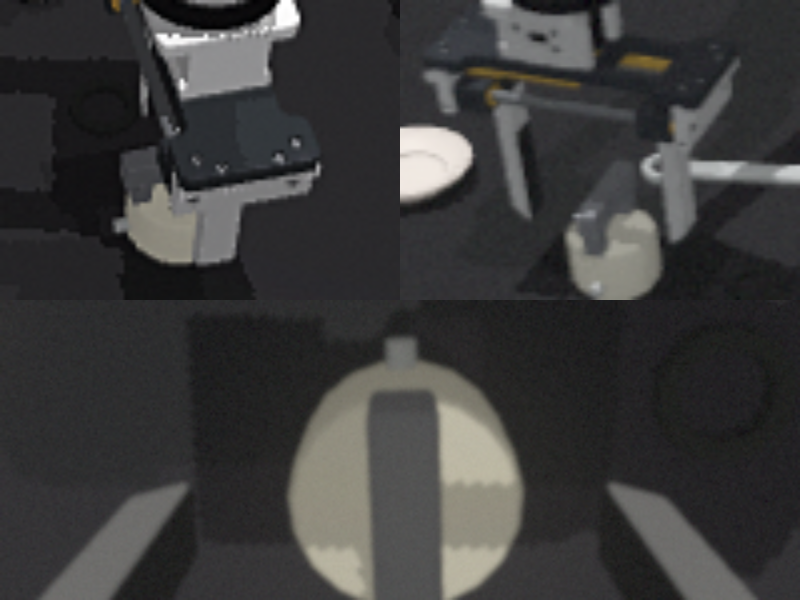

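```bash
python3 - <<'E'
from h import *
c=snap('scene');t=robot.get_obs()['tool_pos']
u=np.array([np.cos(np.radians(63.7)),np.sin(np.radians(63.7)),0])
for s in (-.053,.053):
  for z in (.016,.03,.045,.06): print(s,z,np.round(proj(c,np.append((t+s*u)[:2],z)),1))
E
```

```text
-0.053 0.016 [228.1 256.3]
-0.053 0.03 [227.4 252.1]
-0.053 0.045 [226.6 247.5]
-0.053 0.06 [225.8 242.9]
0.053 0.016 [265.8 263.4]
0.053 0.03 [265.3 259.2]
0.053 0.045 [264.8 254.6]
0.053 0.06 [264.3 249.9]
```

Tips are now at about z 0.046. I'll raise 4 mm so they clear the plug top at 0.044, then close.

```bash
python3 -m inch '[{"grip":1,"dx":0,"dy":0,"dz":-0.17,"rx":0,"ry":0,"rz":0},{"grip":0,"dx":0,"dy":0,"dz":0,"rx":0,"ry":0,"rz":0},{"grip":0,"dx":0,"dy":0,"dz":0,"rx":0,"ry":0,"rz":0},{"grip":0,"dx":0,"dy":0,"dz":0,"rx":0,"ry":0,"rz":0},{"grip":0,"dx":0,"dy":0,"dz":0,"rx":0,"ry":0,"rz":0},{"grip":0,"dx":0,"dy":0,"dz":0,"rx":0,"ry":0,"rz":0},{"grip":0,"dx":0,"dy":0,"dz":0,"rx":0,"ry":0,"rz":0},{"grip":0,"dx":0,"dy":0,"dz":0,"rx":0,"ry":0,"rz":0},{"grip":0,"dx":0,"dy":0,"dz":0,"rx":0,"ry":0,"rz":0},{"grip":0,"dx":0,"dy":0,"dz":0,"rx":0,"ry":0,"rz":0},{"grip":0,"dx":0,"dy":0,"dz":0,"rx":0,"ry":0,"rz":0}]'
python3 - <<'E'
from h import *
units((.464,-.3215,.033),154)
E
```

```text
time: 11.68
tool_pos: [0.4656, -0.3227, 0.0382]
ee_rot: [3.141, 0.004, 2.683]
wrist_force: [0.2, 0.1, 0.8]
width: 0.0136
t 11.68 pos [ 0.4656 -0.3227  0.0382] rpy deg [179.96   0.2  153.7 ] F [0.2 0.1 0.8] T [ 0.06 -0.06 -0.02] w 0.0136 q [-0.71  0.2   1.55  0.    1.4  -1.82]
shift units [0.08 0.01 0.21]
turn units [ 0.01  0.04 -0.06]
```

Gripped: width 13.6 mm, TCP z 0.0382 with the closure at bench height. Lifting.

```bash
python3 -m inch '[{"grip":0,"dx":0,"dy":0,"dz":-0.5,"rx":0,"ry":0,"rz":0},{"grip":0,"dx":0,"dy":0,"dz":-1,"rx":0,"ry":0,"rz":0},{"grip":0,"dx":0,"dy":0,"dz":-1,"rx":0,"ry":0,"rz":0},{"grip":0,"dx":0,"dy":0,"dz":-1,"rx":0,"ry":0,"rz":0},{"grip":0,"dx":0,"dy":0,"dz":-1,"rx":0,"ry":0,"rz":0},{"grip":0,"dx":0,"dy":0,"dz":-1,"rx":0,"ry":0,"rz":0},{"grip":0,"dx":0,"dy":0,"dz":-1,"rx":0,"ry":0,"rz":0},{"grip":0,"dx":0,"dy":0,"dz":-1,"rx":0,"ry":0,"rz":0},{"grip":0,"dx":0,"dy":0,"dz":-0.5,"rx":0,"ry":0,"rz":0}]'
python3 - <<'E'
from h import *
units((.614,.18,.22),190)
s=snap('side','side4.png');snap('wrist','wrist5.png')
for n in('closure','pins','grip'): print(n,[(round(r['score'],2),np.round(r['pixel'])) for r in spotter.place_of(s,n)][:2])
w=snap('wrist')
for n in('closure','pins','grip'): print(n,[(round(r['score'],2),np.round(r['pixel'])) for r in spotter.place_of(w,n)][:2])
E
```

```text
time: 12.8
tool_pos: [0.4599, -0.3208, 0.2379]
ee_rot: [3.14, -0.017, 2.681]
wrist_force: [0.5, 0.3, -4.5]
width: 0.0143
t 12.8 pos [ 0.4599 -0.3208  0.2379] rpy deg [179.9   -0.95 153.6 ] F [ 0.5  0.3 -4.5] T [ 0.01 -0.04  0.04] w 0.0143 q [-0.71  0.12  1.23 -0.    1.81 -1.82]
shift units [ 3.37 20.68  0.81]
turn units [ 0.08 -0.18 -7.28]
closure [(0.74, array([365., 295.])), (0.5, array([272., 187.]))]
pins [(0.58, array([368., 289.]))]
grip [(0.72, array([367., 273.])), (0.42, array([328., 280.]))]
closure [(0.67, array([317., 255.]))]
pins [(0.96, array([318., 267.]))]
grip [(0.57, array([326., 295.]))]
```

View pics/side4.png

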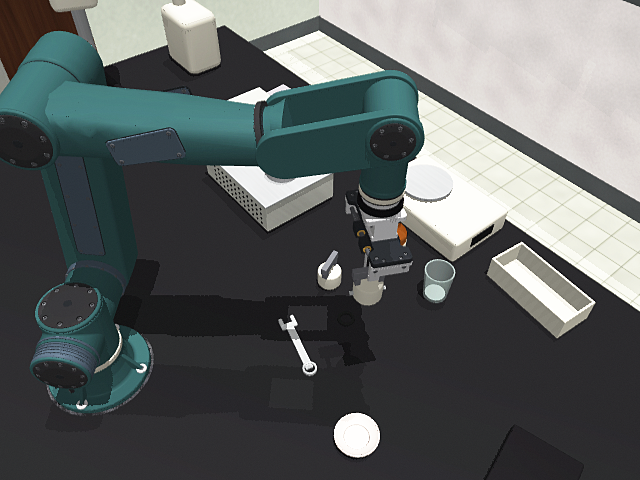

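View pics/wrist5.png

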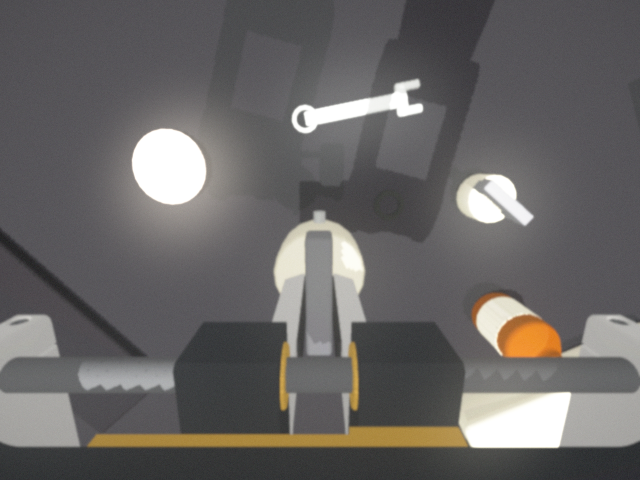

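The closure is held level, with the pin visible at (320,215) in the wrist view. The bystanders have not moved. Carrying it towards the bath.

```bash
python3 -m inch '[{"grip":0,"dx":0.16,"dy":1,"dz":0,"rx":0,"ry":-0.2,"rz":0},{"grip":0,"dx":0.16,"dy":1,"dz":0,"rx":0,"ry":0,"rz":0},{"grip":0,"dx":0.16,"dy":1,"dz":0,"rx":0,"ry":0,"rz":0},{"grip":0,"dx":0.16,"dy":1,"dz":0,"rx":0,"ry":0,"rz":0},{"grip":0,"dx":0.16,"dy":1,"dz":0,"rx":0,"ry":0,"rz":0},{"grip":0,"dx":0.16,"dy":1,"dz":0,"rx":0,"ry":0,"rz":0},{"grip":0,"dx":0.16,"dy":1,"dz":0,"rx":0,"ry":0,"rz":0},{"grip":0,"dx":0.16,"dy":1,"dz":0,"rx":0,"ry":0,"rz":0},{"grip":0,"dx":0.16,"dy":1,"dz":0,"rx":0,"ry":0,"rz":0},{"grip":0,"dx":0.16,"dy":1,"dz":0,"rx":0,"ry":0,"rz":0},{"grip":0,"dx":0.16,"dy":1,"dz":0,"rx":0,"ry":0,"rz":0},{"grip":0,"dx":0.16,"dy":1,"dz":0,"rx":0,"ry":0,"rz":0}]'
python3 -m inch '[{"grip":0,"dx":0.16,"dy":1,"dz":0,"rx":0,"ry":0,"rz":0},{"grip":0,"dx":0.16,"dy":1,"dz":0,"rx":0,"ry":0,"rz":0},{"grip":0,"dx":0.16,"dy":1,"dz":0,"rx":0,"ry":0,"rz":0},{"grip":0,"dx":0.16,"dy":1,"dz":0,"rx":0,"ry":0,"rz":0},{"grip":0,"dx":0,"dy":0,"dz":0,"rx":0,"ry":0,"rz":0}]'
python3 - <<'E'
from h import *
units((.614,.18,.22),190)
w=snap('wrist','wrist6.png');c=snap('scene','scene6.png')
for p in (w,c): print([(round(r['score'],2),np.round(r['pixel']),np.round(at_z(p,r['pixel'],.14),4)) for r in spotter.place_of(p,'well')][:2])
E
```

```text
time: 14.75
tool_pos: [0.5498, -0.022, 0.2296]
ee_rot: [3.14, -0.013, 2.677]
wrist_force: [0.2, 0.4, -3.8]
width: 0.0136
time: 15.38
tool_pos: [0.5802, 0.0794, 0.2267]
ee_rot: [-3.141, -0.018, 2.679]
wrist_force: [-0.9, 0.1, -5.4]
width: 0.0138
t 15.38 pos [0.5802 0.0794 0.2267] rpy deg [-179.95   -1.03  153.51] F [-0.9  0.1 -5.4] T [ 0.01 -0.08 -0.01] w 0.0138 q [ 0.03  0.18  1.19  0.01  1.79 -1.07]
shift units [0.58 4.2  0.27]
turn units [ 0.06 -0.2  -7.3 ]
[(0.64, array([436., 229.]), array([0.6136, 0.1778, 0.14  ]))]
[(0.94, array([462., 235.]), array([0.6197, 0.1801, 0.14  ]))]
```

View pics/wrist6.png

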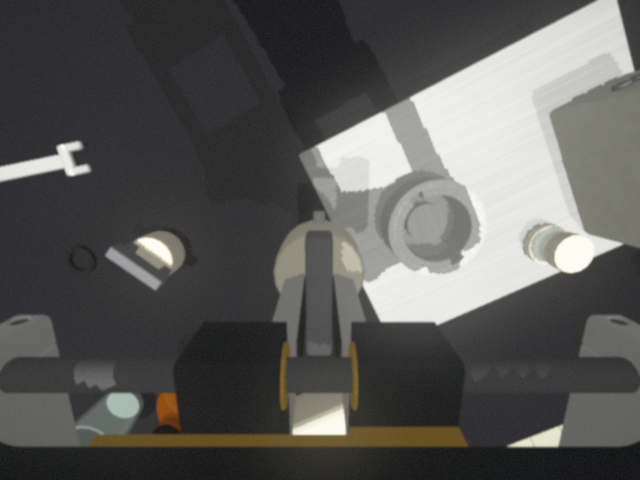

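View pics/scene6.png

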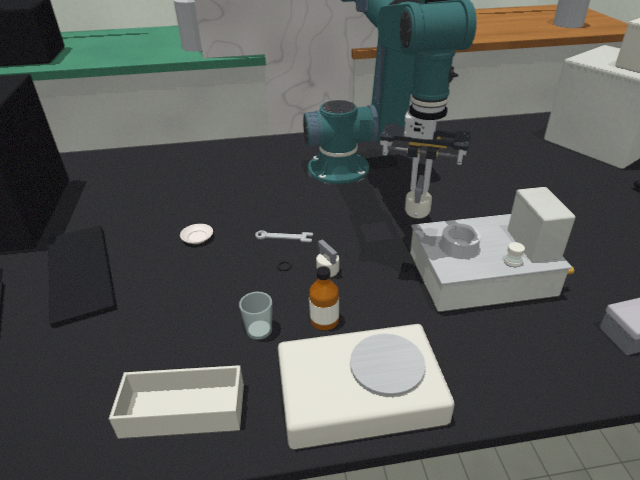

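The collar shows at (434,222) in the wrist view, with notches near (419,196) and (456,263). I'll zoom in.

```bash
python3 - <<'E'
import cv2
im=cv2.imread('pics/wrist6.png');cv2.imwrite('pics/w6c.png',cv2.resize(im[165:285,370:490],(600,600),interpolation=cv2.INTER_CUBIC))
E
```

```text
(no output)
```

View pics/w6c.png

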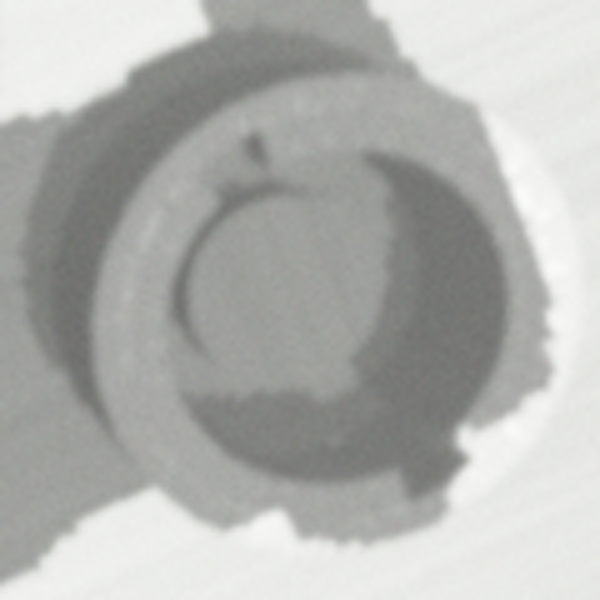

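```bash
python3 - <<'E'
from h import *
w=snap('wrist')
f=lambda x,y:at_z(w,(369.9+x/5,164.9+y/5),.14)
e=np.array([f(92,308),f(580,308),f(336,72),f(336,545)]);print(e)
print('outer c',(e[0]+e[1])/2,(e[2]+e[3])/2,np.linalg.norm(e[0]-e[1]),np.linalg.norm(e[2]-e[3]))
C=f(337,311);print('C',C)
for n,m in (('n2',(437,478)),('n1',(237,152)),('n2a',(408,492)),('n2b',(465,450))):
    d=f(*m)-C;print(n,np.linalg.norm(d),np.degrees(np.arctan2(d[1],d[0])))
# bath deck edge from corner pixels: near left corner (302,153)->(617,0) and (302,153)->(383,325)
for a,b in (((302,153),(617,0)),((302,153),(383,325)),((440,323),(620,245))):
    d=at_z(w,b,.1)-at_z(w,a,.1);print('edge',np.linalg.norm(d),np.degrees(np.arctan2(d[1],d[0])))
# held closure: pins & plug
o=robot.get_obs();t=o['tool_pos']
from scipy.spatial.transform import Rotation as R
M=R.from_euler('xyz',o['ee_rot']).as_matrix()
for L in (0,.016,.044,.07,.08):
  print(L,np.round(proj(w,t+M@[0,0,.0382-L]),1), [np.round(proj(w,t+M@[s,0,.0382-L]),1) for s in(.033,.0355)])
im=w['frame'][200:300,250:390];cv2.imwrite('pics/w6h.png',cv2.resize(im,(700,500))[:,:,::-1])
E
```

```text
[[0.59298426 0.13852642 0.14      ]
 [0.63163975 0.21550206 0.14      ]
 [0.57413358 0.19223881 0.14      ]
 [0.65345023 0.16062379 0.14      ]]
outer c [0.61231201 0.17701424 0.14      ] [0.61379191 0.1764313  0.14      ] 0.08613649177662802 0.08538524488202937
C [0.61289675 0.1769775  0.14      ]
n2 0.037133011068141604 7.342222667136645
n1 0.03415424807873243 -171.50839723481005
n2a 0.03696892007211557 -1.4070672881190696
n2b 0.035918175604583664 18.078020903384164
edge 0.30078948953852563 88.29848385325839
edge 0.1994487874890515 -1.2146796793078125
edge 0.19614330286150694 89.72332542802121
0 [319.5 259.3] [array([319.6, 215.8]), array([319.6, 212.4])]
0.016 [319.6 266.2] [array([319.6, 219.9]), array([319.6, 216.3])]
0.044 [319.7 280.7] [array([319.7, 228.8]), array([319.8, 224.6])]
0.07 [319.8 298.1] [array([319.9, 239.4]), array([319.9, 234.7])]
0.08 [319.9 306.2] [array([320. , 244.4]), array([320. , 239.5])]
```

View pics/w6h.png

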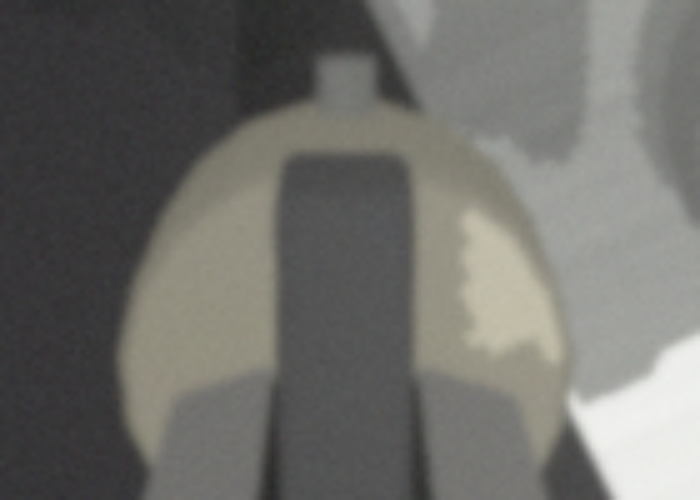

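Wrist view: well centre about (0.613, 0.177), with a rim diameter of 86 mm as it should be. The notch axis is near 8°. The closure sits about 4 mm along tool +x from the TCP. Turning to yaw 188° and moving over the well.

```bash
python3 -m inch '[{"grip":0,"dx":0.1,"dy":0.9,"dz":0,"rx":0,"ry":-0.2,"rz":0},{"grip":0,"dx":0.1,"dy":0.9,"dz":0,"rx":0,"ry":0,"rz":0},{"grip":0,"dx":0.1,"dy":0.9,"dz":0,"rx":0,"ry":0,"rz":0},{"grip":0,"dx":0,"dy":0,"dz":0,"rx":0,"ry":0,"rz":-1},{"grip":0,"dx":0,"dy":0,"dz":0,"rx":0,"ry":0,"rz":-1},{"grip":0,"dx":0,"dy":0,"dz":0,"rx":0,"ry":0,"rz":-1},{"grip":0,"dx":0,"dy":0,"dz":0,"rx":0,"ry":0,"rz":-1},{"grip":0,"dx":0,"dy":0,"dz":0,"rx":0,"ry":0,"rz":-1},{"grip":0,"dx":0,"dy":0,"dz":0,"rx":0,"ry":0,"rz":-1},{"grip":0,"dx":0,"dy":0,"dz":0,"rx":0,"ry":0,"rz":-0.9},{"grip":0,"dx":0,"dy":0,"dz":0,"rx":0,"ry":0,"rz":0}]'
python3 - <<'E'
from h import *
units((.617,.177,.22),188)
w=snap('wrist','wrist7.png')
cv2.imwrite('pics/w7.png',cv2.resize(w['frame'][150:330,200:440],(800,600))[:,:,::-1])
E
```

```text
time: 17.0
tool_pos: [0.6078, 0.1471, 0.2258]
ee_rot: [-3.14, -0.003, -2.987]
wrist_force: [0.1, -0.1, -4.8]
width: 0.0136
t 17.0 pos [0.6078 0.1471 0.2258] rpy deg [-1.7993e+02 -1.6000e-01 -1.7114e+02] F [ 0.1 -0.1 -4.8] T [ 0.08 -0.13 -0.02] w 0.0136 q [ 0.15  0.26  1.1  -0.    1.79 -1.58]
shift units [-0.55  1.13  0.23]
turn units [-0.02 -0.03  0.17]
```

View pics/w7.png

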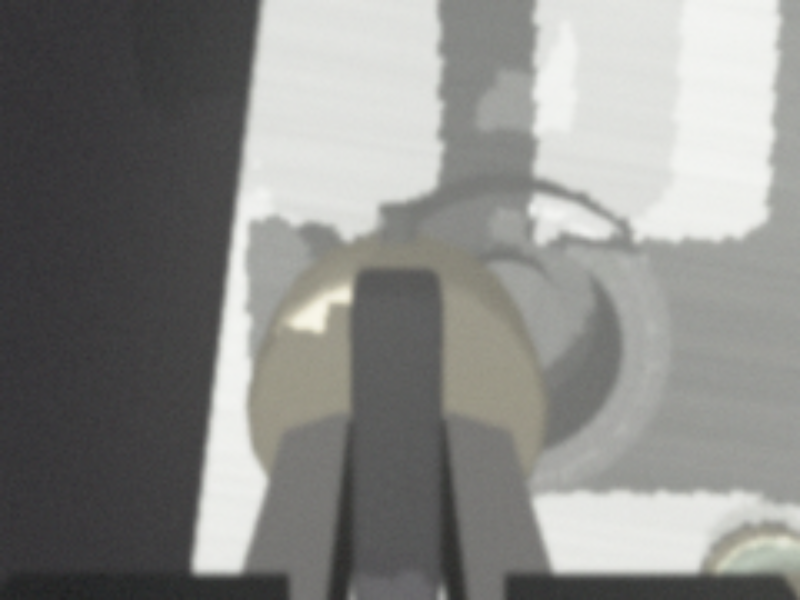

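```bash
python3 -m inch '[{"grip":0,"dx":-0.28,"dy":0.57,"dz":0,"rx":0,"ry":0,"rz":0.15},{"grip":0,"dx":-0.28,"dy":0.57,"dz":0.4,"rx":0,"ry":0,"rz":0},{"grip":0,"dx":0,"dy":0,"dz":0.6,"rx":0,"ry":0,"rz":0},{"grip":0,"dx":0,"dy":0,"dz":0.2,"rx":0,"ry":0,"rz":0},{"grip":0,"dx":0,"dy":0,"dz":0,"rx":0,"ry":0,"rz":0}]'
python3 - <<'E'
from h import *
units((.617,.177,.19),188)
w=snap('wrist');c=snap('scene');s=snap('side')
r=lambda im,a,b,h,k:cv2.resize(im[b:b+h,a:a+k],(400,300))
cv2.imwrite('pics/w8.png',cv2.vconcat([cv2.hconcat([r(w['frame'],240,180,120,160),r(c['frame'],420,180,75,100)]),cv2.hconcat([r(s['frame'],230,110,90,120),r(s['frame'],170,50,180,240)])])[:,:,::-1])
E
```

```text
time: 17.68
tool_pos: [0.6176, 0.1807, 0.1915]
ee_rot: [-3.14, -0.006, -3.002]
wrist_force: [-0.2, -0.1, -5.1]
width: 0.0138
t 17.68 pos [0.6176 0.1807 0.1915] rpy deg [-179.93   -0.35 -172.  ] F [-0.2 -0.1 -5.1] T [ 0.1  -0.07  0.04] w 0.0138 q [ 0.2   0.3   1.11 -0.    1.74 -1.51]
shift units [ 0.04 -0.14  0.06]
turn units [-0.01 -0.07 -0.  ]
```

View pics/w8.png

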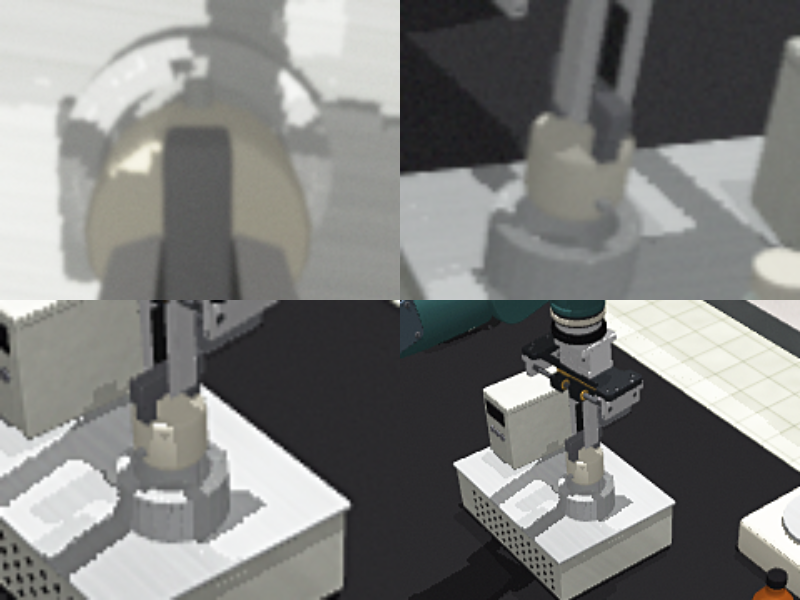

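```bash
python3 - <<'E'
from h import *
c=snap('scene');w=snap('wrist');s=snap('side')
t=robot.get_obs()['tool_pos'];print(t)
for z in (.1,.12,.14,.153,.175,.197): print(z,'well613',np.round(proj(c,(.613,.178,z)),1),np.round(proj(s,(.613,.178,z)),1),'tcp-4',np.round(proj(c,(t[0]-.004,t[1],z)),1),np.round(proj(s,(t[0]-.004,t[1],z)),1))
k=lambda p,a,b,h,kk,n:cv2.imwrite('pics/'+n,cv2.resize(p['frame'][b:b+h,a:a+kk],(800,600),interpolation=cv2.INTER_CUBIC)[:,:,::-1])
k(c,432,200,60,80,'c9.png');k(s,245,130,75,100,'s9.png')
E
```

```text
[0.61849428 0.18063941 0.19363071]
0.1 well613 [457.6 247.2] [281.3 172. ] tcp-4 [458.9 247.5] [281.2 171.3]
0.12 well613 [458.8 240.5] [280.9 166.1] tcp-4 [460.1 240.7] [280.8 165.3]
0.14 well613 [460.  233.6] [280.6 160. ] tcp-4 [461.4 233.9] [280.4 159.3]
0.153 well613 [460.8 229.1] [280.3 156. ] tcp-4 [462.2 229.3] [280.2 155.3]
0.175 well613 [462.2 221.2] [279.9 149.1] tcp-4 [463.6 221.5] [279.7 148.4]
0.197 well613 [463.6 213.2] [279.5 142.1] tcp-4 [465.  213.5] [279.3 141.3]
```

View pics/c9.png

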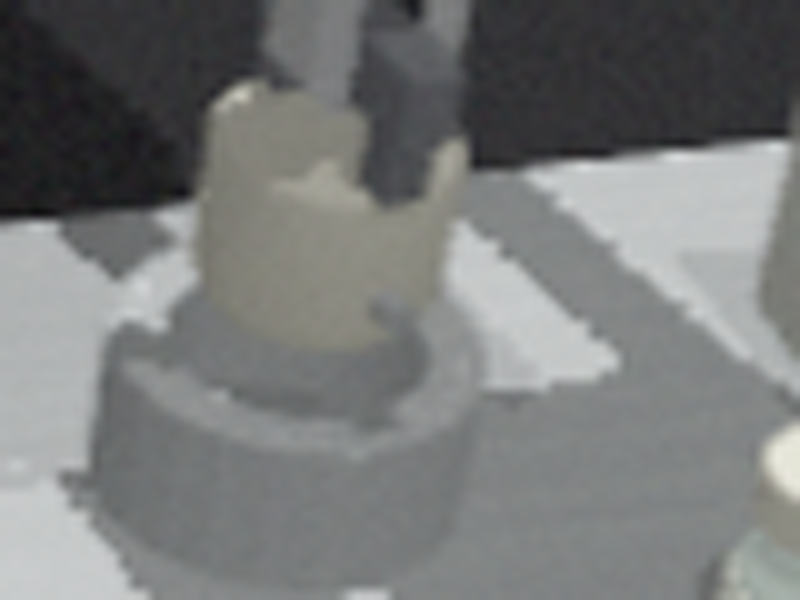

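View pics/s9.png

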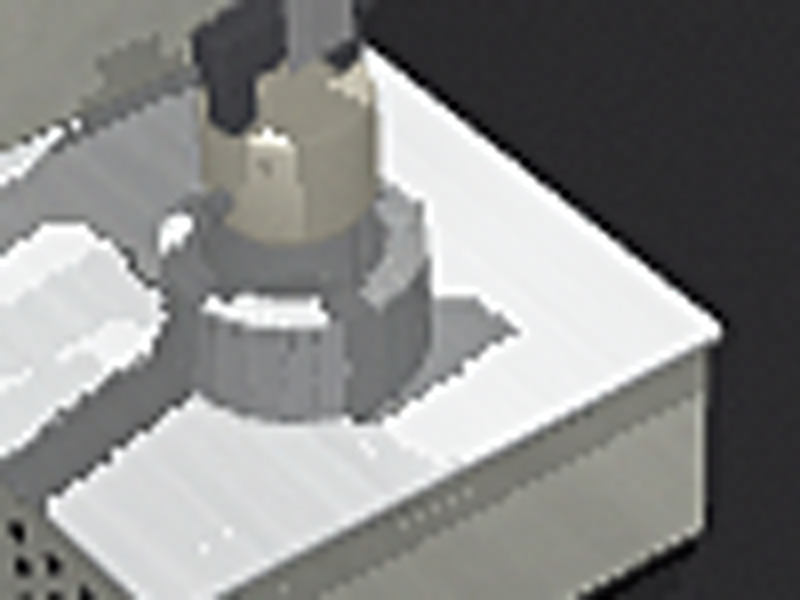

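Scene and wrist both put the plug about 0.6 mm too far in +y. The side view agrees across the other direction. I'll correct that and lower to just above pin contact.

```bash
python3 -m inch '[{"grip":0,"dx":0,"dy":-0.03,"dz":0.2,"rx":0,"ry":-0.07,"rz":0},{"grip":0,"dx":0,"dy":0,"dz":0.25,"rx":0,"ry":0,"rz":0},{"grip":0,"dx":0,"dy":0,"dz":0.2,"rx":0,"ry":0,"rz":0},{"grip":0,"dx":0,"dy":0,"dz":0,"rx":0,"ry":0,"rz":0}]'
python3 - <<'E'
from h import *
units((.618,.18,.17),188)
E
```

```text
time: 18.48
tool_pos: [0.6186, 0.1795, 0.1766]
ee_rot: [-3.141, 0.005, -3.003]
wrist_force: [-0.3, -0.3, -4.3]
width: 0.0139
t 18.48 pos [0.6186 0.1795 0.1766] rpy deg [-179.95    0.26 -172.04] F [-0.3 -0.3 -4.3] T [ 0.09 -0.03  0.01] w 0.0139 q [ 0.2   0.3   1.14 -0.    1.7  -1.51]
shift units [0.02 0.02 0.26]
turn units [-0.01  0.05 -0.01]
```

```bash
python3 -m inch '[{"grip":0,"dx":0,"dy":0.02,"dz":0.15,"rx":0,"ry":0.05,"rz":0},{"grip":0,"dx":0,"dy":0,"dz":0.15,"rx":0,"ry":0,"rz":0},{"grip":0,"dx":0,"dy":0,"dz":0,"rx":0,"ry":0,"rz":0}]'
python3 - <<'E'
from h import *
units((.6186,.18,.166),188)
E
python3 -m inch '[{"grip":0,"dx":0,"dy":0,"dz":0.12,"rx":0,"ry":0,"rz":0},{"grip":0,"dx":0,"dy":0,"dz":0.1,"rx":0,"ry":0,"rz":0}]'
python3 - <<'E'
from h import *
units((.6186,.18,.16),188)
E
```

```text
time: 18.85
tool_pos: [0.6184, 0.18, 0.1686]
ee_rot: [-3.141, -0.001, -3.003]
wrist_force: [0.1, 0.5, -4.2]
width: 0.0138
t 18.85 pos [0.6184 0.18   0.1686] rpy deg [-1.7994e+02 -3.0000e-02 -1.7204e+02] F [ 0.1  0.5 -4.2] T [ 0.09 -0.01 -0.04] w 0.0138 q [ 0.2   0.3   1.15 -0.    1.69 -1.51]
shift units [-0.01 -0.    0.1 ]
turn units [-0.01 -0.01 -0.01]
time: 19.1
tool_pos: [0.6185, 0.1799, 0.1632]
ee_rot: [-3.14, -0.0, -3.003]
wrist_force: [-0.3, -0.1, -4.5]
width: 0.0141
t 19.1 pos [0.6185 0.1799 0.1632] rpy deg [-1.7993e+02 -1.0000e-02 -1.7204e+02] F [-0.3 -0.1 -4.5] T [0.06 0.03 0.04] w 0.0141 q [ 0.2   0.3   1.16 -0.    1.68 -1.51]
shift units [-0.01  0.    0.13]
turn units [-0.01 -0.   -0.01]
```

The origin is at 0.125, below the 0.128 where the pins would rest on the rim, and there is no contact force. The pins are in the notches. Continuing.

```bash
python3 -m inch '[{"grip":0,"dx":0,"dy":0,"dz":0.15,"rx":0,"ry":0,"rz":0},{"grip":0,"dx":0,"dy":0,"dz":0.15,"rx":0,"ry":0,"rz":0},{"grip":0,"dx":0,"dy":0,"dz":0.12,"rx":0,"ry":0,"rz":0}]'
python3 - <<'E'
from h import *
units((.6186,.18,.149),188)
E
```

```text
time: 19.48
tool_pos: [0.6185, 0.1798, 0.1521]
ee_rot: [-3.14, -0.0, -3.003]
wrist_force: [-0.6, -0.3, -4.0]
width: 0.0139
t 19.48 pos [0.6185 0.1798 0.1521] rpy deg [-1.7992e+02 -1.0000e-02 -1.7205e+02] F [-0.6 -0.3 -4. ] T [-0.07 -0.01  0.01] w 0.0139 q [ 0.2   0.31  1.18 -0.    1.65 -1.51]
shift units [-0.01  0.01  0.12]
turn units [-0.02 -0.   -0.01]
```

```bash
python3 -m inch '[{"grip":0,"dx":0,"dy":0,"dz":0.12,"rx":0,"ry":0,"rz":0},{"grip":0,"dx":0,"dy":0,"dz":0.12,"rx":0,"ry":0,"rz":0},{"grip":0,"dx":0,"dy":0,"dz":0.08,"rx":0,"ry":0,"rz":0}]'
python3 - <<'E'
from h import *
units((.6186,.18,.1445),188)
s=snap('side')
cv2.imwrite('pics/s10.png',cv2.resize(s['frame'][130:205,245:345],(800,600))[:,:,::-1])
E
```

```text
time: 19.85
tool_pos: [0.6186, 0.1798, 0.147]
ee_rot: [-3.14, 0.002, -3.003]
wrist_force: [-4.2, -0.6, 4.1]
width: 0.0139
t 19.85 pos [0.6186 0.1798 0.147 ] rpy deg [-1.7992e+02  1.4000e-01 -1.7205e+02] F [-4.2 -0.6  4.1] T [-0.22  0.74 -0.03] w 0.0139 q [ 0.2   0.31  1.19 -0.    1.64 -1.51]
shift units [-0.    0.01  0.1 ]
turn units [-0.02  0.03 -0.01]
```

View pics/s10.png

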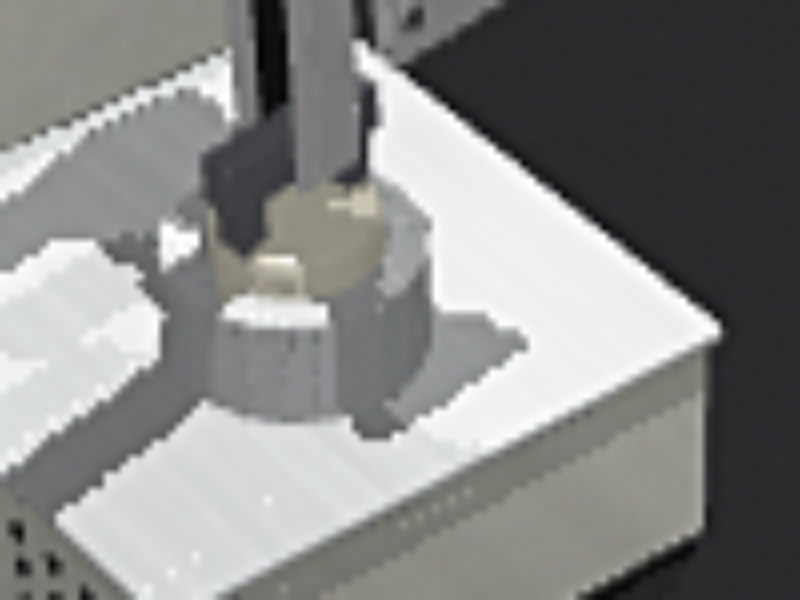

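The plug is seated in the collar on the lifter, at +8.5 N. There is a small side force of -4 N in x, so I'll ease 0.5 mm that way and press 3 mm more.

```bash
python3 -m inch '[{"grip":0,"dx":0.03,"dy":0,"dz":0.08,"rx":0,"ry":0.03,"rz":0},{"grip":0,"dx":0,"dy":0,"dz":0.08,"rx":0,"ry":0,"rz":0},{"grip":0,"dx":0,"dy":0,"dz":0.04,"rx":0,"ry":0,"rz":0}]'
python3 - <<'E'
from h import *
units((.6186,.18,.1445),188)
E
```

```text
time: 20.27
tool_pos: [0.6186, 0.1798, 0.1457]
ee_rot: [-3.14, 0.005, -3.003]
wrist_force: [-3.8, -1.1, 5.2]
width: 0.0135
t 20.27 pos [0.6186 0.1798 0.1457] rpy deg [-179.93    0.26 -172.05] F [-3.8 -1.1  5.2] T [-0.17  0.76 -0.  ] w 0.0135 q [ 0.2   0.3   1.2  -0.    1.64 -1.51]
shift units [-0.    0.01  0.05]
turn units [-0.01  0.05 -0.01]
```

```bash
python3 -m inch '[{"grip":0,"dx":0.08,"dy":0,"dz":0.12,"rx":0,"ry":0,"rz":0},{"grip":0,"dx":0,"dy":0,"dz":0.12,"rx":0,"ry":0,"rz":0.4},{"grip":0,"dx":0,"dy":0,"dz":0.1,"rx":0,"ry":0,"rz":0.7},{"grip":0,"dx":0,"dy":0,"dz":0.1,"rx":0,"ry":0,"rz":0.7}]'
python3 - <<'E'
from h import *
units((.6186,.18,.1445),188)
E
```

```text
time: 20.78
tool_pos: [0.6185, 0.1797, 0.1434]
ee_rot: [3.141, 0.015, 3.12]
wrist_force: [-5.6, -1.7, 10.3]
width: 0.0135
t 20.77 pos [0.6185 0.1797 0.1434] rpy deg [179.96   0.84 178.77] F [-5.6 -1.7 10.3] T [-0.38  1.19  0.15] w 0.0135 q [ 0.2   0.3   1.21 -0.    1.62 -1.35]
shift units [-0.01  0.01 -0.04]
turn units [-0.    0.17 -1.85]
```

```bash
python3 -m inch '[{"grip":0,"dx":0.12,"dy":0,"dz":0.06,"rx":0,"ry":0.15,"rz":0.6},{"grip":0,"dx":0.04,"dy":0,"dz":0.06,"rx":0,"ry":0.05,"rz":0.8},{"grip":0,"dx":0.04,"dy":0,"dz":0.06,"rx":0,"ry":0.05,"rz":0.8}]'
python3 - <<'E'
from h import *
units((.6186,.18,.1445),188)
E
```

```text
time: 21.15
tool_pos: [0.618, 0.1789, 0.1448]
ee_rot: [3.139, 0.007, 2.922]
wrist_force: [-2.6, -2.8, 3.0]
width: 0.014
t 21.15 pos [0.618  0.1789 0.1448] rpy deg [179.84   0.4  167.41] F [-2.6 -2.8  3. ] T [-0.58  0.31  0.19] w 0.014 q [ 0.19  0.3   1.2  -0.    1.63 -1.16]
shift units [-0.01  0.05  0.01]
turn units [ 0.02  0.08 -4.12]
```

```bash
python3 -m inch '[{"grip":0,"dx":0.03,"dy":0,"dz":0.1,"rx":0,"ry":0.05,"rz":0.8},{"grip":0,"dx":0.03,"dy":0.03,"dz":0.1,"rx":0,"ry":0,"rz":0.8},{"grip":0,"dx":0.03,"dy":0.03,"dz":0.1,"rx":0,"ry":0,"rz":0.8}]'
python3 - <<'E'
from h import *
units((.6182,.18,.1445),188)
E
```

```text
time: 21.52
tool_pos: [0.618, 0.1786, 0.1428]
ee_rot: [3.139, 0.01, 2.706]
wrist_force: [-4.1, -2.9, 8.7]
width: 0.014
t 21.52 pos [0.618  0.1786 0.1428] rpy deg [179.84   0.55 155.03] F [-4.1 -2.9  8.7] T [-0.77  0.98  0.2 ] w 0.014 q [ 0.2   0.3   1.21 -0.    1.62 -0.94]
shift units [ 0.01  0.05 -0.07]
turn units [-0.    0.12 -6.59]
```

```bash
python3 -m inch '[{"grip":0,"dx":0.03,"dy":0.03,"dz":0.06,"rx":0,"ry":0.1,"rz":0.8},{"grip":0,"dx":0.03,"dy":0.03,"dz":0.06,"rx":0,"ry":0,"rz":0.8}]'
python3 - <<'E'
from h import *
units((.6182,.18,.1445),188)
E
```

```text
time: 21.78
tool_pos: [0.6176, 0.1784, 0.1424]
ee_rot: [3.141, 0.004, 2.562]
wrist_force: [-4.1, -3.1, 6.5]
width: 0.0141
t 21.77 pos [0.6176 0.1784 0.1424] rpy deg [179.94   0.25 146.79] F [-4.1 -3.1  6.5] T [-0.7   0.78  0.33] w 0.0141 q [ 0.19  0.3   1.2  -0.    1.63 -0.8 ]
shift units [ 0.02  0.07 -0.08]
turn units [-0.01  0.05 -8.24]
```

```bash
python3 -m inch '[{"grip":0,"dx":0.03,"dy":0.03,"dz":0.04,"rx":0,"ry":0,"rz":0.7},{"grip":0,"dx":0.03,"dy":0.03,"dz":0.04,"rx":0,"ry":0,"rz":0.6}]'
python3 - <<'E'
from h import *
units((.6182,.18,.1445),188)
E
```

```text
time: 22.02
tool_pos: [0.6173, 0.1782, 0.1423]
ee_rot: [-3.141, 0.008, 2.446]
wrist_force: [-3.6, -3.3, 6.6]
width: 0.0139
t 22.02 pos [0.6173 0.1782 0.1423] rpy deg [-179.94    0.46  140.12] F [-3.6 -3.3  6.6] T [-0.72  0.85  0.6 ] w 0.0139 q [ 0.2   0.3   1.21 -0.01  1.63 -0.68]
shift units [ 0.02  0.08 -0.09]
turn units [-0.05  0.08 -9.58]
```

```bash
python3 -m inch '[{"grip":0,"dx":0,"dy":0.03,"dz":0,"rx":0,"ry":0,"rz":0.4},{"grip":0,"dx":0,"dy":0,"dz":0,"rx":0,"ry":0,"rz":0}]'
python3 - <<'E'
from h import *
units((.6182,.18,.1445),188)
w=snap('wrist','wrist11.png');s=snap('side')
cv2.imwrite('pics/w11.png',cv2.hconcat([cv2.resize(w['frame'][180:330,230:430],(400,300)),cv2.resize(s['frame'][110:200,240:360],(400,300))])[:,:,::-1])
E
```

```text
time: 22.28
tool_pos: [0.6167, 0.1775, 0.1424]
ee_rot: [-3.137, 0.008, 2.412]
wrist_force: [-2.9, -2.1, 3.4]
width: 0.014
t 22.27 pos [0.6167 0.1775 0.1424] rpy deg [-179.76    0.46  138.19] F [-2.9 -2.1  3.4] T [-0.16  0.53  0.54] w 0.014 q [ 0.2   0.3   1.2  -0.01  1.63 -0.64]
shift units [ 0.02  0.11 -0.09]
turn units [-0.09  0.07 -9.96]
```

View pics/w11.png

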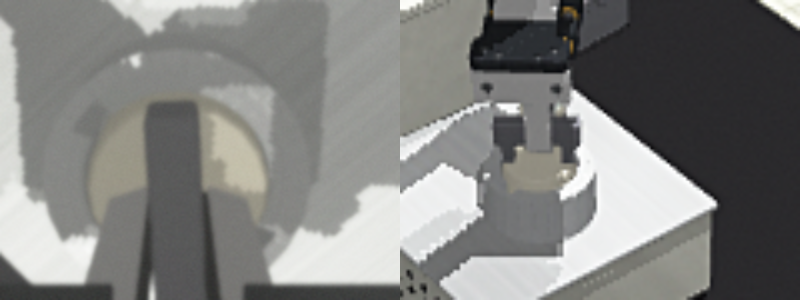

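```bash
python3 - <<'E'
from h import *
w=snap('wrist')
a=at_z(w,(275,240),.14);b=at_z(w,(362.5,298.5),.14);print(a,b,np.linalg.norm(a-b),np.degrees(np.arctan2(*(a-b)[1::-1])))
cv2.imwrite('pics/w12.png',cv2.resize(w['frame'][190:310,240:400],(800,600),interpolation=cv2.INTER_CUBIC)[:,:,::-1])
E
```

```text
[0.58035155 0.17245799 0.14      ] [0.64742024 0.18784849 0.14      ] 0.06881189312327862 -167.07588081597018
```

View pics/w12.png

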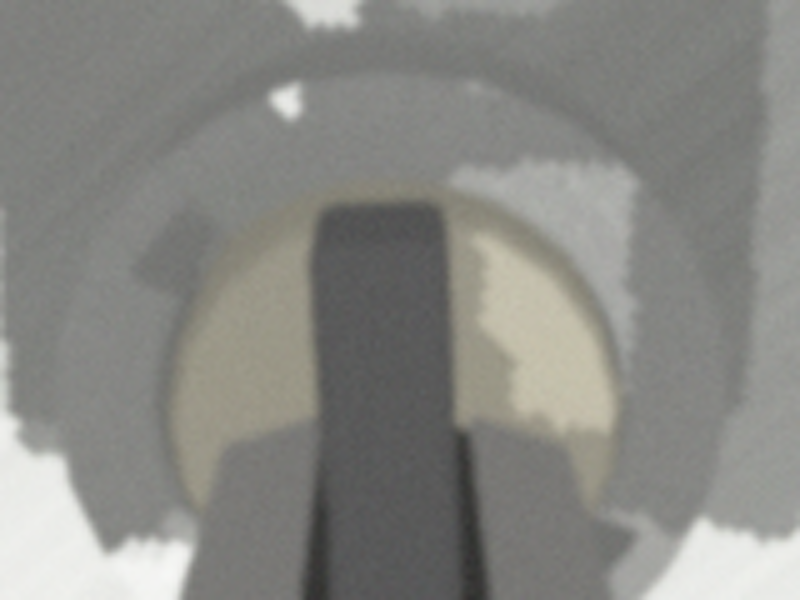

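The bar has turned about 50° from the (now empty) notches at (170,250) and (620,560). Height has held at about 4.2 mm since 41°, so the pins are on the land near the stop. Releasing.

```bash
python3 -m inch '[{"grip":0.4,"dx":0,"dy":0,"dz":0,"rx":0,"ry":0,"rz":0},{"grip":0.4,"dx":0,"dy":0,"dz":0,"rx":0,"ry":0,"rz":0},{"grip":0.4,"dx":0,"dy":0,"dz":0,"rx":0,"ry":0,"rz":0},{"grip":0.4,"dx":0,"dy":0,"dz":0,"rx":0,"ry":0,"rz":0}]'
python3 -m inch '[{"grip":0.4,"dx":0,"dy":0,"dz":-0.4,"rx":0,"ry":0,"rz":0},{"grip":0.4,"dx":0,"dy":0,"dz":-1,"rx":0,"ry":0,"rz":0},{"grip":0.4,"dx":0,"dy":0,"dz":-1,"rx":0,"ry":0,"rz":0},{"grip":0.4,"dx":0,"dy":0,"dz":-1,"rx":0,"ry":0,"rz":0},{"grip":0.4,"dx":0,"dy":0,"dz":-0.5,"rx":0,"ry":0,"rz":0},{"grip":0.4,"dx":0,"dy":0,"dz":0,"rx":0,"ry":0,"rz":0}]'
python3 - <<'E'
from h import *
units((.6182,.18,.1445),188)
w=snap('wrist');s=snap('side','side12.png');c=snap('scene','scene12.png')
r=lambda im,a,b,h,k:cv2.resize(im[b:b+h,a:a+k],(400,300))
cv2.imwrite('pics/w13.png',cv2.vconcat([cv2.hconcat([r(w['frame'],240,160,120,160),r(c['frame'],420,190,75,100)]),cv2.hconcat([r(s['frame'],230,110,90,120),r(s['frame'],0,0,480,640)])])[:,:,::-1])
for n in ('grip',):
  for p in (w,c,s): print([(round(q['score'],2),np.round(q['pixel']),np.round(at_z(p,q['pixel'],.174),4)) for q in spotter.place_of(p,n)][:2])
E
```

```text
time: 22.92
tool_pos: [0.619, 0.179, 0.1408]
ee_rot: [3.141, 0.009, 2.41]
wrist_force: [-0.7, 0.6, 0.2]
width: 0.0375
time: 23.68
tool_pos: [0.6188, 0.18, 0.2438]
ee_rot: [3.138, 0.01, 2.41]
wrist_force: [-0.3, -0.4, -0.5]
width: 0.0381
t 23.68 pos [0.6188 0.18   0.2438] rpy deg [179.8    0.59 138.07] F [-0.3 -0.4 -0.5] T [-0.01 -0.06 -0.03] w 0.0381 q [ 0.2   0.29  1.02 -0.01  1.82 -0.64]
shift units [ 0.06 -0.03  3.97]
turn units [-0.01  0.13 -9.99]
[(0.66, array([320., 244.]), array([0.6173, 0.1824, 0.174 ]))]
[(0.69, array([481., 275.]), array([0.7957, 0.1455, 0.174 ])), (0.66, array([462., 224.]), array([0.62 , 0.174, 0.174]))]
[(0.93, array([280., 149.]), array([0.6138, 0.1791, 0.174 ])), (0.58, array([284., 168.]), array([0.5787, 0.1132, 0.174 ]))]
```

View pics/w13.png

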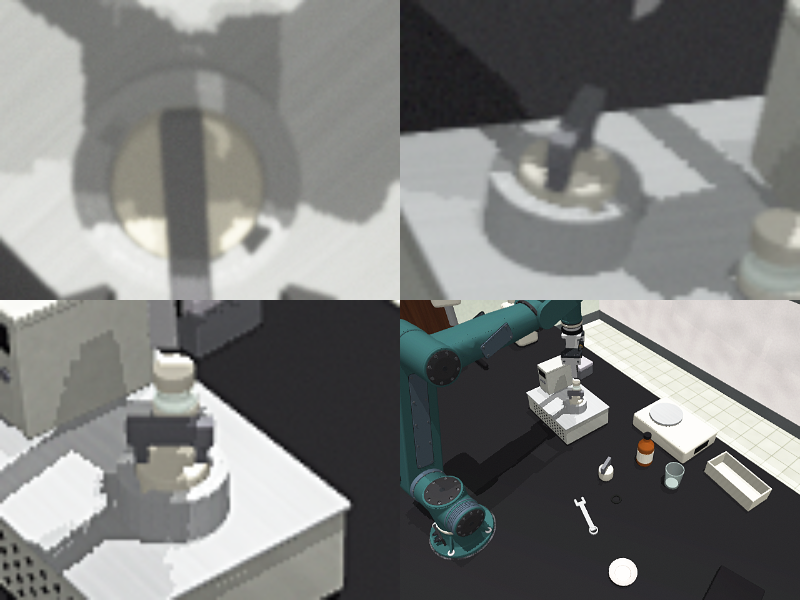

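```bash
python3 - <<'E'
from h import *
s=snap('side');c=snap('scene')
u=np.array([np.cos(np.radians(138.5)),np.sin(np.radians(138.5)),0])*.033; n=np.array([u[1],-u[0],0])/.033*.007
C=np.array([.6145,.1795,0])
for z0 in (.104,.111):
  for k,p,(a,b) in (('side',s,(230,110)),('scene',c,(430,195))):
    im=cv2.resize(p['frame'][b:b+75,a:a+100],(800,600),interpolation=cv2.INTER_CUBIC)[:,:,::-1].copy()
    P=np.array([(proj(p,C+e*u+f*n+[0,0,z0+.08])-[a,b]+.5)*8 for e,f in((1,1),(1,-1),(-1,-1),(-1,1))],np.int32)
    cv2.polylines(im,[P],True,(0,0,255) if z0<.11 else (0,255,0)); cv2.imwrite(f'pics/z_{k}_{int(z0*1000)}.png',cv2.resize(im,(400,300)))
cv2.imwrite('pics/z.png',cv2.vconcat([cv2.hconcat([cv2.imread(f'pics/z_{k}_{q}.png') for q in(104,111)]) for k in('side','scene')]))
E
```

```text
(no output)
```

View pics/z.png

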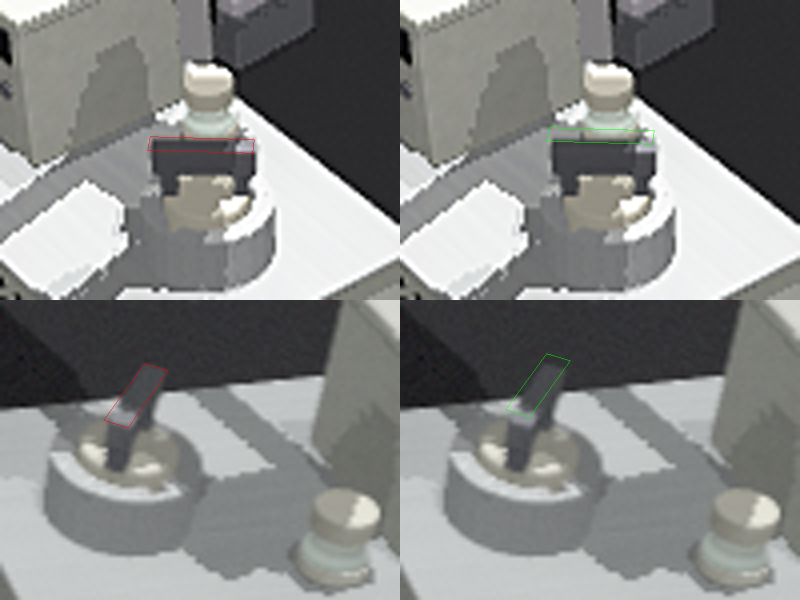

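With the gripper off, the bar outline matches the locked height of 4 mm (red) and not the free height of 11 mm (green). It is upright and untouched, so I'm handing it in.

```bash
python3 -c "
from bench import robot
print(robot.close_job(), robot.get_obs()['time'])"
```

```text
the job is handed in; nothing more can be done
the job is handed in; nothing more can be done
```

I locked the pinned closure into the collar on the bath and handed the job in at about 24 s.

**What I did:**
- I gripped the closure by its bar and lowered it with the notches found in the wrist camera (axis near 8°). The pins dropped through without touching the rim.
- I pressed it lightly onto the lifter, then twisted it clockwise about 50°. Net vertical load on the wrist stayed around 10 N and twist torque stayed at or below about 0.6 N m.
- I then opened the fingers and withdrew straight up.

**Last checks:**
- **Height:** During the twist the measured height settled at about 4.2 mm, where locked is 4 mm. After release, the bar in the side and scene pictures fits the locked height and not the free one of 11 mm.
- **Position:** The closure stands upright and the gripper is about 10 cm clear. The other things look unmoved in the last side and scene pictures; I did not measure their positions.

**What disagreed or went wrong:**
- **First grasp:** My first grasp closed on nothing, because the fingertips sit about 30 mm higher than the stated tool geometry. I corrected this from the pictures and took later heights from the actual grasp.
- **Rotation and side load:** My reading of the notch angle is uncertain by a few degrees, so I could not confirm whether the closure was touching the hard stop. A side force of 3–6 N and a tilt of under 1° remained while I twisted, and were gone after release.

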